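# Size a reducer ring on the stepped bore gauge and file it

### The arm

A 7-joint arm with a two-finger parallel gripper is mounted at the origin on a cart in front of the work surface, level with it; the furniture and walls round the work are solid. World frame = base frame: x ahead of the robot, y to its left, z up, the work surface at z = 0. Lengths are in m, angles in rad, forces in N, time in s.
With the tool pointing down it reaches from about 0.35 to 0.9 m from the base axis. Payload 8.1 kg.
Tool frame: the origin (TCP) lies where the fingers leave the gripper's body, on its centre line; the fingertips stand 66 mm ahead of it and the grasp point (between the pads) lies 47 mm ahead of it; z points along the fingers, y is the line along which they close (so a half turn about z gives the same grasp; the last joint's range is limited). The gripper opens to 92 mm and grips with 3 to 60 N. Pads are 19 mm wide; open, the fingers measure 130 mm over their backs; the gripper's body (75 mm by 190 mm) begins 47 mm behind the grasp point.
Start: joints at [-1.298, 0.434, 0.025, 1.573, -0.012, 1.134, -0.075], TCP at [0.229, 0.581, 0.292] pointing down, gripper open.
Joint ranges: [-2.62, 2.62], [-0.44, 2.09], [-1.27, 1.32], [0.08, 2.57], [-1.32, 4.46], [0.12, 2], [-2.74, 2.74]. Speed limits (rad/s): [2.22, 2.22, 3.01, 3.01, 3.14, 3.14, 3.14].

### API

Orientations are given as a rotation vector (axis times angle).
In Python, from cell import arm gives the robot as it stands.
- The arm moves only by the tool send_rows, never from a script. Its argument "motion" is text: rows parted by semicolons, each of 7 numbers parted by spaces: the closure, from 0 (fully open) to 1 (shut), then the shift along the world's x, y, z in m, then the turn, a rotation vector about the world's x, y, z in degrees. A call has 1 to 5 rows; each row shifts and turns the commanded pose from where the row before left it; what a row does not reach is not made up. A row lasts 1/8 s, in which the tool goes at most 62.5 mm and 10.7 degrees, less where a joint would pass 70% of its speed; a pose out of reach is approached as far as the arm can. A call is refused whole if a number of a shift passes 0.0625 or a number of a turn 10.7, either way. A call with a gripper value outside its range is refused whole. The fingers move at their own pace and stop on an object; "force" is the grip in N (left out, the last holds). Time passes only in rows, so rows that do not move let the fingers close. It gives the time, the measured TCP pose, the force, the opening and the grip force at its end, in the units of the state.
- arm.observe(): the state, without advancing time (a new reading comes with each control period).
- arm.get_image(name): name is "side" or "top" or "wrist"; returns (picture, depth): 400x640x3 uint8, blue, green, red; 400x640 float32, m along the optical axis (not along the pixel's ray), 0 where there is no reading.
- arm.camera_model(name): a dict with "fx", "fy", "cx", "cy" (pixels), "view" (4x4, takes a point from world to camera coordinates). Camera axes: x right, y down, z forward; pixel columns grow to the right and rows downward; lengths in m; the calibration is good to about 2 mm. A picture is of the moment at which its call begins: read the wrist's pose just before it. camera_model takes no time and is no camera call; for the wrist camera it gives the pose at the moment of the call.
- arm.sign_off(): hands the job in; it is judged then, once.
The state is a dict: "clock": time; "joints": joint angles; "dq": joint speeds; "joint_efforts": joint torques, N m; "position": TCP position; "ee_rot": TCP orientation; "force": force on the tool from outside, world axes, zero at the start; "ft_torque": the same for the moment, N m; "width": opening from 0.0 (shut) to 1.0 (fully open); "gripper_force": force on a finger pad.
Only numpy, scipy, OpenCV 4.12 (cv2) and the standard library are available. Lean on these libraries where they do the work, as an engineer would, in place of code of your own. Each camera call takes 0.05 s, during which the arm holds its last target. There are 200 camera calls.

### The job

The ring in the front pocket of the rack (the one nearest the robot) has to go back into the kit: slide it down the leaning stepped gauge until it stops, press it gently home against its step, let go of it there and read which step it is. Then take it off and lay it flat in the tray cell of that size, leaving the other two rings and the rest of the bench as they are.

Things in the scene. Friction and masses are not known exactly. Their poses are not given: they have to be found in the camera images.
- ring_a: One of three plain bright-steel reducer rings, all 48 mm outside and 18 mm thick, about 0.1 kg; bores 22, 26 and 30 mm (size 1, 2, 3), one of each; which has which is not told: the gauge shows it. Origin at the ring's centre, z along its bore (either way up alike). The rings start on edge in the rack's three pockets, bore along the rack's x, in any order.
- ring_b: One of three plain bright-steel reducer rings, all 48 mm outside and 18 mm thick, about 0.1 kg; bores 22, 26 and 30 mm (size 1, 2, 3), one of each; which has which is not told: the gauge shows it. Origin at the ring's centre, z along its bore (either way up alike). The rings start on edge in the rack's three pockets, bore along the rack's x, in any order.
- ring_c: One of three plain bright-steel reducer rings, all 48 mm outside and 18 mm thick, about 0.1 kg; bores 22, 26 and 30 mm (size 1, 2, 3), one of each; which has which is not told: the gauge shows it. Origin at the ring's centre, z along its bore (either way up alike). The rings start on edge in the rack's three pockets, bore along the rack's x, in any order.
- rack: Fixed grey plastic rack, 148 x 68 x 34 mm (foot plate 156 x 76). Origin at the centre of its underside, z up, x along its pockets at x = -52, 0, +52 mm; the -x end is the front. Pockets are 21.5 mm in x, 51.5 mm in y, 30 mm deep (floor 4 mm above the bench). A ring's top stands 18 mm out of the block: lift it by pinching its flat faces, closing along the rack's x.
- front_slot (a point): Where the centre of the ring in the front pocket is at the start, 28 mm above the bench.
- gauge: Fixed gauge stand: dark round magnetic foot, 96 mm across, 13 mm high, with a block behind up to 30 mm. Origin at the centre of the underside, z up, -x the side to which the spindle leans (roughly towards the robot).
- spindle: Steel spindle fixed to the gauge's foot. Origin on its axis 30 mm above the bench; z along the axis to the tip, 35 degrees off vertical; y is level. Along z: column 33 mm across up to 43 mm; step 3, 28.6 mm across, 45-57 mm; step 2, 24.6 mm, 59-71; step 1, 20.6 mm, 73-86; tip tapering to 6 mm at 100. 45-degree cones join them. One, two, three dark lines are engraved below steps 1, 2, 3.
- seat1 (a point): Where the centre of a ring of size 1 is when home on the gauge: on the spindle axis at spindle z = 81.3 mm. The ring has 0.7 mm radial play on step 1 and stops on the cone below it, just above the single line. Friction may hold it short unless pushed; home means pushed against the stop with 3 N or more (well under 45 N).
- seat2 (a point): Where the centre of a ring of size 2 is when home on the gauge: on the spindle axis at spindle z = 67.3 mm. The ring has 0.7 mm radial play on step 2 and stops on the cone below it, just above the two lines. Friction may hold it short unless pushed; home means pushed against the stop with 3 N or more (well under 45 N).
- seat3 (a point): Where the centre of a ring of size 3 is when home on the gauge: on the spindle axis at spindle z = 53.3 mm. The ring has 0.7 mm radial play on step 3 and stops on the cone below it, just above the three lines. Friction may hold it short unless pushed; home means pushed against the stop with 3 N or more (well under 45 N).
- clear_spot (a point): Point on the bench surface between tray and gauge; the bench is bare for 75 mm round it: room to set something down.
- tray: Fixed grey kit tray, 202 mm along y, cells 70 mm along x plus a 22 mm label lip on the -x side (to the robot). Origin at the centre of the underside of the cell part, z up. Three cells in a row along y, 62 mm square inside, floor 3 mm, walls 8 mm above the bench, 4 mm thick (no room for fingers below that). 1, 2, 3 bars on the lip tell the size; size 1 at the +y end, size 3 at the -y end.
- cell1 (a point): Centre of the floor of the tray cell for ring size 1 (1 bar), 3 mm above the bench.
- cell2 (a point): Centre of the floor of the tray cell for ring size 2 (2 bars), 3 mm above the bench.
- cell3 (a point): Centre of the floor of the tray cell for ring size 3 (3 bars), 3 mm above the bench.
- driver_blue: Bystander: loose blue-handled screwdriver, 25 x 177 x 23 mm, lying behind the tray. Origin under its middle.
- battery_9v: Bystander: loose orange block battery, 26 x 48 x 18 mm. Origin at the centre of its underside.
- magnet_dish: Bystander: loose steel parts dish, 110 mm across, 22 mm high, with a bolt in it. Origin at the centre of its underside.
- relay: Bystander: loose black relay, 28 x 28 x 36 mm, standing. Origin at the centre of its underside.
Not all that is in view belongs to the job. Leave any blue look-alike of the ring_c alone.

How it is judged:
By the outcome, as a careful person would: the job done as asked, in the order asked, and still so for the second after the job is handed in, with the robot touching nothing.
It also fails if it takes over 67 s, if anything falls off the work surface, if the arm or the gripper's body presses on something with over 40 N, if the wrist force passes 120 N, or if a joint passes its speed limit or range.

## Working session

There is one attempt and no reset: what is moved stays moved. The work goes in short steps, Python scripts to look and compute and a tool call to move; the robot and the scene stay as the last step left them, time stands still between calls to the robot, and variables do not carry over. Pictures are saved under pics/ and viewed, at most 12 in all, crops included, and the job is handed in when it is done.

Besides the shell and the picture viewer there is one more tool, called after "Emit:" by a JSON object that holds its "fn" and its "kwargs". send_rows: Moves the arm, as the interface text tells. Its arguments: {"type":"object","properties":{"motion":{"type":"string"},"force":{"type":"number"}},"required":["motion"]}

```bash
mkdir -p pics; ls; python3 - <<'E'
from cell import arm
import cv2,numpy as np
s=arm.observe();print(s)
for n in("side","top"):
    im,d=arm.get_image(n);cv2.imwrite(f"pics/{n}0.png",im);np.savez(f"{n}0.npz",im=im,d=d)
    m=arm.camera_model(n);print(n,m)
E
```

```text
pics
{'clock': 0.0, 'joints': array([-1.29760574,  0.43520744,  0.02496173,  1.57409641, -0.01161441,
        1.13400482, -0.07511652]), 'dq': array([ 0.00152837, -0.00102842, -0.00137529,  0.00150277,  0.00029404,
       -0.00046976, -0.00098205]), 'joint_efforts': array([ 1.00992831e-03, -6.67836714e+01,  9.85711589e-01, -3.14462328e+01,
       -6.05970528e-02,  4.29360266e-02,  1.84651581e-04]), 'position': array([0.22926408, 0.58098845, 0.29145469]), 'ee_rot': array([-5.86918193e-01, -3.08610697e+00,  2.45302097e-03]), 'force': array([-0.53233939,  0.06113817,  0.36327666]), 'ft_torque': array([-0.00213414,  0.01197226,  0.0102391 ]), 'gripper_force': 0.0, 'width': 1.0022300309190961}
side {'fx': 466.03220511034664, 'fy': 466.03220511034664, 'cx': 316.9045226184811, 'cy': 199.42946709124982, 'view': array([[ 0.95848176, -0.28477536, -0.01468716, -0.55191391],
       [-0.11322558, -0.33280596, -0.93617315,  0.13991917],
       [ 0.26171107,  0.89896785, -0.35123229,  1.63601791],
       [ 0.        ,  0.        ,  0.        ,  1.        ]])}
top {'fx': 467.92032264428946, 'fy': 467.92032264428946, 'cx': 319.5916607222636, 'cy': 198.91541101225368, 'view': array([[ 0.00532954, -0.9999833 , -0.00223699, -0.0286445 ],
       [-0.99003568, -0.00496171, -0.14072932,  0.55633936],
       [ 0.14071587,  0.00296472, -0.99004558,  1.32367787],
       [ 0.        ,  0.        ,  0.        ,  1.        ]])}
```

View pics/top0.png

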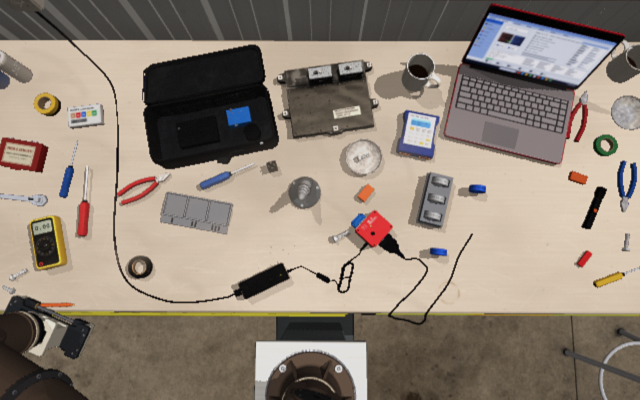

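View pics/side0.png

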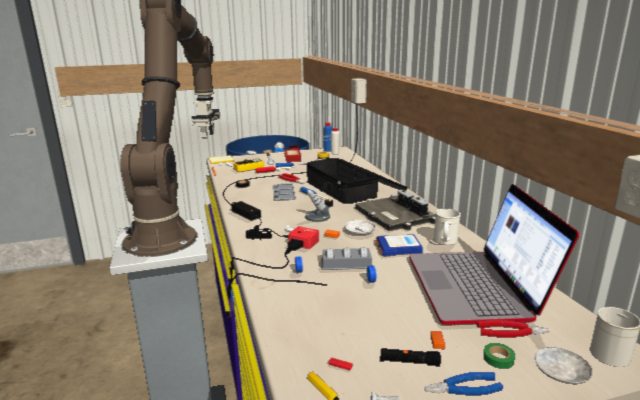

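The top view shows the rack at about (435,200), the gauge at (303,192) and the tray at (197,211), all in the middle of the bench. Next I get rough positions from the depth.

```bash
cat > h.py <<'E'
import numpy as np,cv2
from scipy.spatial.transform import Rotation as R
def ray(m,u,v):
    V=m["view"];Rt=V[:3,:3].T;o=-Rt@V[:3,3]
    d=Rt@np.array([(u-m["cx"])/m["fx"],(v-m["cy"])/m["fy"],1.]);return o,d
def onplane(m,u,v,z):
    o,d=ray(m,u,v);return o+d*(z-o[2])/d[2]
def meet(rays):
    A=0;b=0
    for o,d in rays:
        d=d/np.linalg.norm(d);P=np.eye(3)-np.outer(d,d);A=A+P;b=b+P@o
    return np.linalg.solve(A,b)
def proj(m,p):
    c=m["view"][:3,:3]@np.array(p)+m["view"][:3,3];return np.array([m["fx"]*c[0]/c[2]+m["cx"],m["fy"]*c[1]/c[2]+m["cy"]])
def pts(m,d):
    v,u=np.mgrid[:d.shape[0],:d.shape[1]]
    c=np.stack([(u-m["cx"])/m["fx"]*d,(v-m["cy"])/m["fy"]*d,d],-1)
    V=m["view"];return (c-V[:3,3])@V[:3,:3]
E
python3 - <<'E'
from h import *
from cell import arm
np.set_printoptions(precision=3,suppress=True)
m=arm.camera_model("top");d=np.load("top0.npz")["d"];P=pts(m,d)
for n,(u,v) in dict(rackN=(433,222),rackF=(438,178),rackmid=(435,200),gauge=(300,195),tip=(306,197),tray=(197,211),redbox=(373,228),batt=(366,193),relay=(270,166),clear=(255,200),bl1=(438,252),bl2=(477,188)).items(): print(n,P[v,u],onplane(m,u,v,0))
w=arm.camera_model("wrist");s=arm.observe();print(w)
T=R.from_rotvec(s["ee_rot"]).as_matrix();V=w["view"]
print("tool axes",T,"cam in tool",T.T@(-V[:3,:3].T@V[:3,3]-s["position"]),T.T@V[:3,:3].T)
im=np.load("top0.npz")["im"]
c=im[120:270,150:500];cv2.imwrite("pics/c1.png",cv2.resize(c,(800,343),interpolation=cv2.INTER_CUBIC))
E
```

```text
rackN [ 0.491 -0.355  0.035] [ 0.494 -0.363  0.   ]
rackF [ 0.618 -0.37   0.049] [ 0.628 -0.382  0.   ]
rackmid [ 0.555 -0.361  0.041] [ 0.561 -0.371  0.   ]
gauge [0.557 0.028 0.113] [0.574 0.033 0.   ]
tip [0.566 0.015 0.009] [0.568 0.015 0.   ]
tray [0.523 0.339 0.004] [0.524 0.341 0.   ]
redbox [ 0.473 -0.181  0.037] [ 0.476 -0.185  0.   ]
batt [ 0.578 -0.163  0.019] [ 0.581 -0.165  0.   ]
relay [0.657 0.122 0.024] [0.662 0.125 0.   ]
clear [ 0.558  0.168 -0.004] [0.558 0.168 0.   ]
bl1 [ 0.404 -0.364  0.045] [ 0.406 -0.376  0.   ]
bl2 [ 0.59  -0.484  0.044] [ 0.598 -0.499  0.   ]
{'fx': 340.56713208764626, 'fy': 340.56713208764626, 'cx': 323.17369720101277, 'cy': 200.2713753145829, 'view': array([[ 0.367,  0.93 , -0.001, -0.624],
       [ 0.9  , -0.355,  0.253, -0.031],
       [ 0.234, -0.094, -0.968,  0.39 ],
       [ 0.   ,  0.   ,  0.   ,  1.   ]])}
tool axes [[-0.93   0.367 -0.   ]
 [ 0.367  0.93  -0.001]
 [-0.    -0.001 -1.   ]] cam in tool [ 0.068 -0.    -0.092] [[-0.    -0.968 -0.252]
 [ 1.    -0.     0.   ]
 [-0.    -0.252  0.968]]
```

View pics/c1.png

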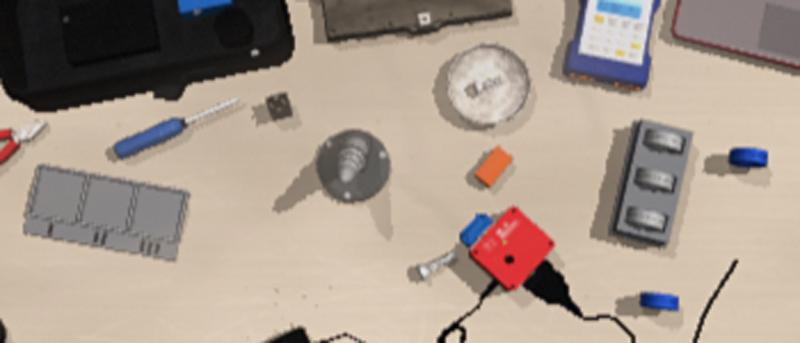

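The crop shows the tray with its 1, 2 and 3 bars running left to right. The gauge leans towards the robot and the three rings stand in the rack. I'll sweep the wrist camera over the tray, gauge and rack.

Emit:
{"fn": "send_rows", "kwargs": {"motion": "1 0.044 -0.044 0 0 0 -10;0.8 0.044 -0.044 0 0 0 -10;0.6 0.044 -0.044 0 0 0 -10;0.6 0.044 -0.044 0 0 0 -10;0.6 0.044 -0.044 0 0 0 -10", "force": 25}}

```text
clock: 0.72
position: [0.4504, 0.3597, 0.2921]
ee_rot: [-1.843, -2.544, 0.0]
force: [1.2, 0.6, -0.9]
width: 0.504
gripper_force: 0.0
```

```bash
cat > snap.py <<'E'
import sys
from h import *
from cell import arm
import pickle
np.set_printoptions(precision=4,suppress=True)
n=sys.argv[1]
s=arm.observe();m=arm.camera_model("wrist");im,d=arm.get_image("wrist")
pickle.dump((m,im,d,s),open(n+".pkl","wb"));cv2.imwrite(f"pics/{n}.png",im)
T=R.from_rotvec(s["ee_rot"]).as_matrix()
print(s["clock"],s["position"],"y",T[:,1],"z",T[:,2],s["force"],s["width"],s["gripper_force"],s["joints"])
E
python3 snap.py w1
```

```text
0.725 [0.4504 0.3597 0.2921] y [ 0.9503  0.3114 -0.0002] z [-0.0002 -0.0001 -1.    ] [ 1.2146  0.6298 -0.9446] 0.5044486339286436 0.0 [-0.9858  0.3587  0.298   1.7132 -0.1168  1.0873 -0.3345]
```

Emit:
{"fn": "send_rows", "kwargs": {"motion": "0.6 0.01 -0.06 0 0 0 -9;0.6 0 -0.06 0 0 0 -9;0.6 0 -0.06 0 0 0 0;0.6 0 -0.06 0 0 0 0;0.6 0 -0.06 0 0 0 0"}}

```text
clock: 1.4
position: [0.459, 0.0597, 0.2922]
ee_rot: [-2.211, -2.231, -0.0]
force: [1.1, 0.1, -0.2]
width: 0.4
gripper_force: 0.0
```

```bash
python3 snap.py w2
```

```text
1.4 [0.459  0.0597 0.2922] y [1.     0.0091 0.0001] z [ 0.0001  0.0001 -1.    ] [ 1.1446  0.1454 -0.2418] 0.4000008819482442 0.0 [-0.6678  0.1684  0.4941  1.981  -0.0939  1.0139 -0.1208]
```

Emit:
{"fn": "send_rows", "kwargs": {"motion": "0.6 0.0 -0.06 0 0 0 -2;0.6 0 -0.06 0 0 0 -2;0.6 0 -0.06 0 0 0 -2;0.6 0 -0.06 0 0 0 -1;0.6 0 -0.06 0 0 0 0"}}

```text
clock: 2.08
position: [0.4594, -0.2398, 0.2922]
ee_rot: [-2.343, -2.092, -0.001]
force: [0.5, 0.7, 0.3]
width: 0.401
gripper_force: 0.0
```

```bash
python3 snap.py w3; python3 - <<'E'
import cv2,numpy as np
a=[cv2.resize(cv2.imread(f"pics/w{i}.png"),(400,250),interpolation=cv2.INTER_AREA) for i in(1,2,3)]
cv2.imwrite("pics/m1.png",np.vstack([np.hstack(a[:2]),np.hstack([a[2],a[2]*0])]))
E
```

```text
2.075 [ 0.4594 -0.2398  0.2922] y [ 0.9936 -0.1127  0.0001] z [ 0.0002  0.0003 -1.    ] [0.5119 0.6812 0.2666] 0.4010278647698674 0.0 [-0.1555  0.2919  0.6855  1.8707 -0.2118  1.0521  0.5022]
```

View pics/m1.png

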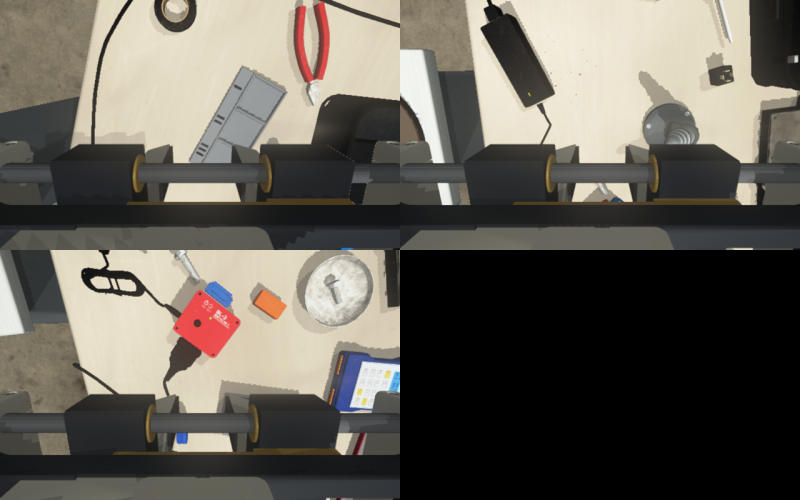

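The gripper hides the lower half of the wrist view. w1 shows the tray at about (380,185) full-size and w2 half of the gauge, but the rack is hidden. I need to go past each object in -y to see it.

Emit:
{"fn": "send_rows", "kwargs": {"motion": "0.6 0.01 -0.06 0 0 0 0;0.6 0.01 -0.06 0 0 0 0;0.6 0.01 -0.06 0 0 0 0;0.6 0 -0.03 0 0 0 0;0.6 0 0 0 0 0 0"}}

```text
clock: 2.75
position: [0.4884, -0.4507, 0.2914]
ee_rot: [-2.348, -2.087, 0.003]
force: [-0.2, -0.2, -0.3]
width: 0.399
gripper_force: 0.0
```

```bash
python3 snap.py w4
```

```text
2.75 [ 0.4884 -0.4507  0.2914] y [ 0.9931 -0.1172 -0.0018] z [-0.0019 -0.0009 -1.    ] [-0.1764 -0.1737 -0.279 ] 0.39862410101626367 0.0 [ 0.2494  0.5608  0.6735  1.5048 -0.3611  1.204   0.8611]
```

Emit:
{"fn": "send_rows", "kwargs": {"motion": "0.6 0.04 -0.045 0 0 0 0;0.6 0.04 -0.045 0 0 0 0;0.6 0 0 0 0 0 0"}}

```text
clock: 3.18
position: [0.5724, -0.5384, 0.289]
ee_rot: [-2.34, -2.093, 0.001]
force: [0.1, 0.7, -0.2]
width: 0.4
gripper_force: 0.0
```

```bash
python3 snap.py w5; python3 - <<'E'
import cv2,numpy as np
a=[cv2.imread(f"pics/w{i}.png")[20:300,100:500] for i in(4,5)]
cv2.imwrite("pics/m2.png",np.hstack(a))
E
```

```text
3.175 [ 0.5724 -0.5384  0.289 ] y [ 0.9938 -0.1111 -0.0022] z [-0.0021  0.001  -1.    ] [ 0.0913  0.7491 -0.1503] 0.3995803186702137 0.0 [ 0.3903  0.7779  0.6419  1.1168 -0.4413  1.3789  0.8592]
```

View pics/m2.png

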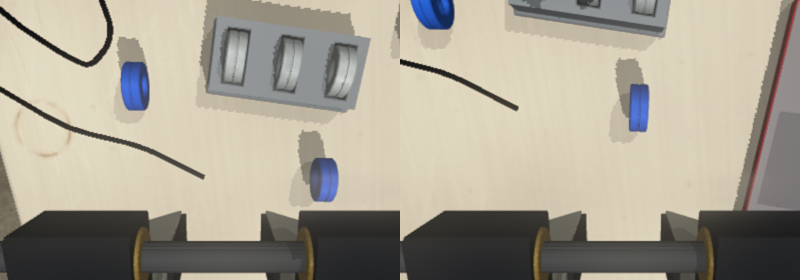

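In w4 the rack is at about (385,85) full-frame, with the front ring at (336,75). I'll fit the rack, tray and gauge from depth and the two views.

```bash
python3 - <<'E'
from h import *
import pickle
from cell import arm
np.set_printoptions(precision=4,suppress=True)
def rect(P): 
    r=cv2.minAreaRect((P[:,:2]*1000).astype(np.float32)); return r
def seg(P,lo,hi,x0,x1,y0,y1):
    return (P[...,2]>lo)&(P[...,2]<hi)&(P[...,0]>x0)&(P[...,0]<x1)&(P[...,1]>y0)&(P[...,1]<y1)
mt=arm.camera_model("top");t=np.load("top0.npz");Pt=pts(mt,t["d"])
m4,i4,d4,_=pickle.load(open("w4.pkl","rb"));P4=pts(m4,d4)
for n,P in(("w4",P4),("top",Pt)):
    k=seg(P,.026,.039,.44,.68,-.42,-.30);Q=P[k];print(n,"block",len(Q),rect(Q),np.median(Q[:,2]))
    k=seg(P,.041,.06,.44,.68,-.42,-.30).astype(np.uint8)
    c,l,st,ce=cv2.connectedComponentsWithStats(k)
    for i in range(1,c):
        if st[i,4]>10: Q=P[l==i];print("  ring",st[i],ce[i],rect(Q),"zmax",np.percentile(Q[:,2],98),Q.mean(0))
    k=seg(P,-.01,.01,.4,.6,-.33,-.15);print(" bench z",np.median(P[k][:,2]))
m1,i1,d1,_=pickle.load(open("w1.pkl","rb"));P1=pts(m1,d1)
for n,P in(("w1",P1),("top",Pt)):
    k=seg(P,.0015,.02,.42,.62,.2,.45);Q=P[k]
    im=(i1 if n=="w1" else t["im"]);sat=im.max(2).astype(int)-im.min(2)
    k=(sat<22)&(im.max(2)<190)&seg(P,-.01,.02,.40,.62,.2,.46)
    k=cv2.morphologyEx(k.astype(np.uint8),cv2.MORPH_OPEN,np.ones((3,3)));c,l,st,ce=cv2.connectedComponentsWithStats(k);i=1+np.argmax(st[1:,4]);Q=P[l==i]
    print(n,"tray",st[i],rect(Q),np.percentile(Q[:,2],[5,50,95]))
m2,i2,d2,_=pickle.load(open("w2.pkl","rb"));P2=pts(m2,d2)
for n,P in(("w2",P2),("top",Pt)):
    k=seg(P,.008,.018,.5,.68,-.05,.1);Q=P[k];print(n,"foot",rect(Q),cv2.minEnclosingCircle((Q[:,:2]*1000).astype(np.float32)))
    for z in np.arange(.04,.13,.01):
        k=seg(P,z,z+.01,.48,.68,-.05,.1);Q=P[k]
        if len(Q)>2: print("   ",z+.005,len(Q),Q.mean(0),rect(Q)[1])
E
```

```text
w4 block 7812 ((561.6005859375, -365.5474548339844), (68.22053527832031, 148.35977172851562), 75.61026763916016) 0.034071881614236396
  ring [324  53  24  47 844] [335.7678  75.3934] ((511.0072326660156, -352.8247375488281), (40.73850631713867, 18.016998291015625), 75.7094497680664) zmax 0.05235779161901294 [ 0.5109 -0.353   0.0483]
  ring [378  60  25  47 861] [390.3043  83.2811] ((561.3276977539062, -365.5938720703125), (40.46266555786133, 18.352537155151367), 75.337646484375) zmax 0.05227262236889647 [ 0.5607 -0.3659  0.0483]
  ring [430  69  28  45 899] [444.2492  90.8242] ((611.6163330078125, -378.4048156738281), (40.307193756103516, 18.641437530517578), 75.37626647949219) zmax 0.05251363629569332 [ 0.6106 -0.3785  0.0482]
 bench z -0.00010179848201827168
top block 831 ((561.7205810546875, -366.8714599609375), (70.34246826171875, 149.89503479003906), 75.83065795898438) 0.03357905318787003
  ring [434 177  14   9  90] [440.5222 180.3778] ((612.9620361328125, -378.4183044433594), (41.01231384277344, 21.33303451538086), 77.1585464477539) zmax 0.055422575647988866 [ 0.6114 -0.3772  
[... 1768 characters left out ...]
, 56.56727981567383)
    0.045 52 [0.6113 0.0152 0.0449] (36.379249572753906, 28.58527183532715)
    0.055 20 [0.602  0.0141 0.055 ] (31.38785171508789, 23.694406509399414)
    0.065 25 [0.591  0.0162 0.0659] (31.95382308959961, 24.871837615966797)
    0.07500000000000001 34 [0.5875 0.0196 0.0751] (26.937679290771484, 24.910598754882812)
    0.08500000000000002 31 [0.5766 0.0211 0.0853] (27.13208770751953, 22.60039520263672)
    0.09500000000000001 21 [0.5691 0.0219 0.095 ] (20.48659324645996, 15.812803268432617)
    0.10500000000000001 30 [0.5578 0.0254 0.105 ] (20.716510772705078, 16.954097747802734)
    0.11500000000000002 16 [0.5527 0.0267 0.1128] (12.800630569458008, 11.773552894592285)
```

Emit:
{"fn": "send_rows", "kwargs": {"motion": "0.6 -0.015 0.046 0 0 0 -4;0.6 -0.015 0.046 0 0 0 -4;0.6 -0.015 0.046 0 0 0 0;0.6 -0.016 0.047 -0.03 0 0 0;0.6 0 0 0 0 0 0"}}

```text
clock: 3.85
position: [0.5059, -0.3458, 0.2598]
ee_rot: [-2.473, -1.923, -0.003]
force: [-0.3, 0.4, 0.5]
width: 0.399
gripper_force: 0.0
```

Emit:
{"fn": "send_rows", "kwargs": {"motion": "0.6 0 0 -0.05 0 0 0;0.6 0 0 -0.05 0 0 0;0.6 0 0 -0.03 0 0 0;0.6 0 0 0 0 0 0"}}

```text
clock: 4.35
position: [0.5075, -0.352, 0.1312]
ee_rot: [-2.481, -1.921, 0.001]
force: [-0.4, 0.4, 0.2]
width: 0.399
gripper_force: 0.0
```

```bash
python3 snap.py w6
```

```text
4.35 [ 0.5075 -0.352   0.1312] y [ 0.9681 -0.2504 -0.003 ] z [-0.0025  0.0022 -1.    ] [-0.3993  0.4053  0.1805] 0.39904066658461207 0.0 [ 0.1137  0.6607  0.6205  1.7912 -0.4937  0.8535  0.7157]
```

Emit:
{"fn": "send_rows", "kwargs": {"motion": "0.6 0.0035 -0.001 -0.014 0 0 0;0.6 0 0 -0.013 0 0 0;0.75 0 0 0 0 0 0;1 0 0 0 0 0 0;1 0 0 0 0 0 0", "force": 25}}

```text
clock: 5.03
position: [0.512, -0.3548, 0.1056]
ee_rot: [2.484, 1.922, 0.0]
force: [-0.6, 0.5, -0.7]
width: 0.189
gripper_force: 24.8
```

Emit:
{"fn": "send_rows", "kwargs": {"motion": "1 0 0 0 0 0 0;1 0 0 0.02 0 0 0;1 0 0 0.04 0 0 0;1 0 0 0.06 0 0 0;1 0 0 0.06 0 0 0"}}

```text
clock: 5.65
position: [0.5114, -0.3547, 0.2884]
ee_rot: [2.485, 1.921, -0.0]
force: [1.2, -0.6, -0.8]
width: 0.195
gripper_force: 24.8
```

```bash
python3 snap.py w7
```

```text
5.65 [ 0.5114 -0.3547  0.2884] y [ 0.9678 -0.2516  0.0005] z [ 0.0004 -0.0006 -1.    ] [ 1.2222 -0.5543 -0.8372] 0.1948683262976741 24.830050729215145 [ 0.0363  0.5014  0.7364  1.6269 -0.3608  1.1534  0.6052]
```

Emit:
{"fn": "send_rows", "kwargs": {"motion": "1 0.01 0.06 0 0 0 0;1 0.01 0.06 0 0 0 0;1 0 0.06 0 0 0 0;1 0 0 0 0 0 0"}}

```text
clock: 6.2
position: [0.5328, -0.1685, 0.2857]
ee_rot: [-2.474, -1.932, -0.003]
force: [0.2, -0.5, -0.1]
width: 0.194
gripper_force: 24.8
```

```bash
python3 snap.py g1
```

```text
6.2 [ 0.5328 -0.1685  0.2857] y [ 0.9702 -0.2425 -0.0006] z [ 0.0002  0.0033 -1.    ] [ 0.1591 -0.5029 -0.0905] 0.1935043230454211 24.830914177000523 [-0.3304  0.3898  0.7492  1.7883 -0.3011  1.0815  0.2803]
```

Emit:
{"fn": "send_rows", "kwargs": {"motion": "1 0 0.06 0 0 0 0;1 0 0.02 0 0 0 0;1 0 0 0 0 0 0"}}

```text
clock: 6.62
position: [0.532, -0.0945, 0.2858]
ee_rot: [2.484, 1.923, 0.001]
force: [-0.2, -1.0, -0.4]
width: 0.192
gripper_force: 24.8
```

```bash
python3 snap.py g2; python3 - <<'E'
import cv2,numpy as np
a=[cv2.imread(f"pics/g{i}.png")[0:300,200:600] for i in(1,2)]
cv2.imwrite("pics/m3.png",np.hstack(a))
E
```

```text
6.625 [ 0.532  -0.0945  0.2858] y [ 0.9682 -0.2501  0.0007] z [ 0.0007  0.0001 -1.    ] [-0.19   -1.0493 -0.445 ] 0.19151742481310885 24.83084360137582 [-0.4833  0.3536  0.7517  1.8327 -0.2746  1.0613  0.1201]
```

View pics/m3.png

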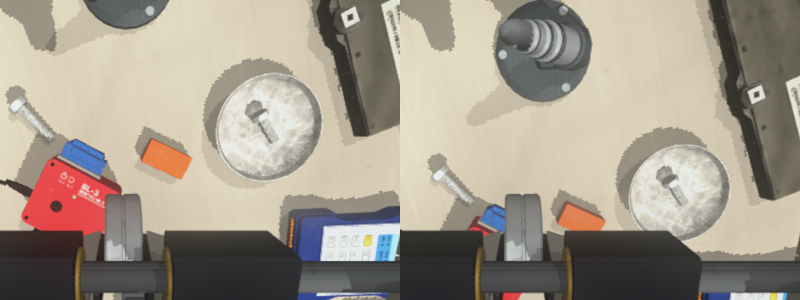

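g2 shows the gauge foot centred near (343,50) full-frame, with the spindle tip at (317,33). I'll take one more view on the way.

Emit:
{"fn": "send_rows", "kwargs": {"motion": "1 -0.02 0.05 0 0 0 1;1 -0.02 0.02 0 0 0 1;1 0 0 0 0 0 0"}}

```text
clock: 7.05
position: [0.491, -0.0253, 0.2855]
ee_rot: [-2.451, -1.965, -0.0]
force: [-0.0, -0.3, -1.3]
width: 0.19
gripper_force: 24.8
```

```bash
python3 snap.py g3; cat > fit.py <<'E'
from h import *
import pickle
from scipy.optimize import least_squares
np.set_printoptions(precision=4,suppress=True)
prof_z=np.array([0,43,45,57,59,71,73,86,100])/1000;prof_r=np.array([33,33,28.6,28.6,24.6,24.6,20.6,20.6,6])/2000
def load(n):
    m,im,d,_=pickle.load(open(n+".pkl","rb"));d=d.copy();d[230:]=0;P=pts(m,d)
    k=(d>0)&(np.hypot(P[...,0]-.585,P[...,1]-.025)<.085)
    return P[k]
def axis(p):
    o=np.array([p[0],p[1],.03]);a=np.array([-np.sin(p[3])*np.cos(p[2]),-np.sin(p[3])*np.sin(p[2]),np.cos(p[3])]);return o,a
def res(p,P):
    o,a=axis(p);q=P-o;t=q@a;r=np.linalg.norm(q-t[:,None]*a,axis=1);return r-np.interp(t,prof_z,prof_r)
for n in (["g2"],["g3"],["w2"],["g2","g3"]):
    P=np.vstack([load(x) for x in n]);f=P[(P[:,2]>.009)&(P[:,2]<.016)]
    S=P[P[:,2]>.045];p=[.61,.015,-.19,.61]
    for _ in range(3):
        o,a=axis(p);s=least_squares(res,p,args=(S,),loss="soft_l1",f_scale=.001);p=s.x
    o,a=axis(p);print(n,len(S),"o",o,"yaw,tilt deg",np.degrees(p[2:]),"rms",np.sqrt(np.mean(np.clip(res(p,S),-.003,.003)**2)),"foot",cv2.minEnclosingCircle((f[:,:2]*1000).astype(np.float32)),"zfoot",np.median(f[:,2]),"seat2",o+a*.0673,"tip",o+a*.1, S[:,2].max())
E
python3 fit.py
```

```text
7.05 [ 0.491  -0.0253  0.2855] y [ 0.9761 -0.2175 -0.0003] z [-0.0001  0.0006 -1.    ] [-0.0302 -0.2819 -1.3421] 0.19011573444931082 24.830450657755136 [-0.659   0.2565  0.7514  1.9418 -0.2054  1.0201 -0.0349]
['g2'] 2900 o [0.6045 0.0181 0.03  ] yaw,tilt deg [-10.7258  34.7651] rms 0.0008864776879128975 foot ((582.8841552734375, 21.885297775268555), 47.66386413574219) zfoot 0.012616588667923936 seat2 [0.5668 0.0252 0.0853] tip [0.5484 0.0287 0.1121] 0.11655434237157862
['g3'] 2163 o [0.6031 0.0191 0.03  ] yaw,tilt deg [-9.2519 33.0684] rms 0.0013839401139204722 foot ((582.7243041992188, 21.95348358154297), 47.7917366027832) zfoot 0.012728218330844272 seat2 [0.5668 0.025  0.0864] tip [0.5492 0.0279 0.1138] 0.2918534076781014
['w2'] 1150 o [0.6016 0.0151 0.03  ] yaw,tilt deg [-17.6489  31.4552] rms 0.0018915430586936835 foot ((582.409423828125, 23.130172729492188), 47.4601936340332) zfoot 0.012914003059248516 seat2 [0.5682 0.0257 0.0874] tip [0.5519 0.0309 0.1153] 0.2976446429040694
['g2', 'g3'] 5063 o [0.604  0.0184 0.03  ] yaw,tilt deg [-10.3739  34.1663] rms 0.0010442696234792736 foot ((582.7243041992188, 21.95348358154297), 47.7917366027832) zfoot 0.012672994975681782 seat2 [0.5668 0.0252 0.0857] tip [0.5488 0.0285 0.1127] 0.2918534076781014
```

Emit:
{"fn": "send_rows", "kwargs": {"motion": "1 0 0.062 0 0 0 0;1 0 0.062 0 0 0 0;1 0 0.058 0 -1.9 -8.5 0;1 0 0 -0.04 -1.9 -8.5 0;1 0 0 -0.05 -1.9 -8.5 0"}}

```text
clock: 7.72
position: [0.4947, 0.1565, 0.201]
ee_rot: [2.162, 1.727, 0.393]
force: [2.5, -1.4, -3.3]
width: 0.193
gripper_force: 24.8
```

Emit:
{"fn": "send_rows", "kwargs": {"motion": "1 0.003 0 -0.03 -1.9 -8.5 0;1 0.002 0 -0.03 0 0 0;1 0 0 0 0 0 0;1 0 0 0 0 0 0"}}

```text
clock: 8.22
position: [0.5032, 0.1449, 0.1662]
ee_rot: [2.118, 1.663, 0.401]
force: [0.1, 0.4, -1.2]
width: 0.191
gripper_force: 24.8
```

```bash
python3 snap.py c1; sed -i 's/S=P\[P\[:,2\]>.045\]/S=P[(P[:,2]>.045)\&(P[:,2]<.12)]/' fit.py; python3 fit.py
```

```text
8.225 [0.5032 0.1449 0.1662] y [ 0.8493 -0.1994  0.4888] z [ 0.4679 -0.1442 -0.8719] [ 0.0919  0.3902 -1.1794] 0.19125384712067386 24.83988281339407 [-1.2231  0.4235  0.7992  2.3109  0.3948  0.1793 -1.1411]
['g2'] 2900 o [0.6045 0.0181 0.03  ] yaw,tilt deg [-10.7258  34.7651] rms 0.0008864776879128975 foot ((582.8841552734375, 21.885297775268555), 47.66386413574219) zfoot 0.012616588667923936 seat2 [0.5668 0.0252 0.0853] tip [0.5484 0.0287 0.1121] 0.11655434237157862
['g3'] 2025 o [0.6045 0.0178 0.03  ] yaw,tilt deg [-11.2024  34.7044] rms 0.0009225571986130374 foot ((582.7243041992188, 21.95348358154297), 47.7917366027832) zfoot 0.012728218330844272 seat2 [0.5669 0.0253 0.0853] tip [0.5486 0.0289 0.1122] 0.11489083277114859
['w2'] 1085 o [0.6053 0.0172 0.03  ] yaw,tilt deg [-12.8914  35.6493] rms 0.0008785566995968894 foot ((582.409423828125, 23.130172729492188), 47.4601936340332) zfoot 0.012914003059248516 seat2 [0.5671 0.0259 0.0847] tip [0.5485 0.0302 0.1113] 0.1134246824121871
['g2', 'g3'] 4925 o [0.6045 0.018  0.03  ] yaw,tilt deg [-10.9356  34.7304] rms 0.0009027286131718314 foot ((582.7243041992188, 21.95348358154297), 47.7917366027832) zfoot 0.012672994975681782 seat2 [0.5668 0.0252 0.0853] tip [0.5485 0.0288 0.1122] 0.11655434237157862
```

The arm stopped 10–12 mm short with joint 6 near its limit (0.18). I'll fit a simple kinematic model to see which tilts are reachable.

```bash
cat > kin.py <<'E'
from h import *
import pickle,itertools,glob
from scipy.optimize import least_squares
np.set_printoptions(precision=3,suppress=True)
D=[(lambda s:(s["joints"],s["position"],R.from_rotvec(s["ee_rot"])))(pickle.load(open(f,"rb"))[3]) for f in glob.glob("*.pkl")]
SG=None
def rots(q,sg):
    out=[];r=R.identity()
    for i,a in enumerate("zyzyzyz"):
        r=r*R.from_euler(a,sg[i]*q[i]);out.append(r)
    return out
def fk(q,p,sg):
    r=rots(q,sg);H,a,L1,b,L2,c,L3,dz=p[:8]
    B=R.from_euler("z",dz)
    pos=np.array([0,0,H])+B.apply(r[0].apply([a,0,0])+r[1].apply([0,0,L1])+r[3].apply([b,0,L2])+r[5].apply([c,0,L3]))
    return pos,B*r[6]*R.from_euler("z",p[8])
def err(p,sg):
    e=[]
    for q,x,o in D:
        y,r=fk(q,p,sg);e+=list(y-x)+list(.3*(r*o.inv()).as_rotvec())
    return e
if __name__=="__main__":
    best=None
    for sg in itertools.product([1,-1],[1],[1,-1],[1],[1,-1],[1],[1,-1]):
        for z7 in(0,1.57):
            s=least_squares(err,[.35,0,.4,0,.4,0,.2,0,z7],args=(sg,))
            if best is None or s.cost<best[0]: best=(s.cost,sg,s.x)
    print(best);pickle.dump(best,open("kin.p","wb"))
E
python3 kin.py
```

```text
(np.float64(0.0002538646916165498), (-1, 1, -1, 1, -1, 1, -1), array([ 0.279, -0.018,  0.557, -0.024,  0.428, -0.021,  0.327, -0.065,
        1.506]))
```

```bash
cat > ik.py <<'E'
from kin import *
_,sg,p=pickle.load(open("kin.p","rb"))
lo=np.array([-2.62,-.44,-1.27,.08,-1.32,.12,-2.74])+.04;hi=np.array([2.62,2.09,1.32,2.57,4.46,2,2.74])-.04
def ik(pos,rot,q0,w=.01):
    q0=np.clip(q0,lo+1e-3,hi-1e-3)
    f=lambda q:(lambda y,r:np.r_[y-pos,.3*(r*rot.inv()).as_rotvec(),w*.1*(q-q0)])(*fk(q,p,sg))
    s=least_squares(f,q0,bounds=(lo,hi));return s.x,np.linalg.norm(f(s.x)[:6])
def tool(yaw,tilt,level,sgn=1):
    # tool z tilted forward (yaw dir) by tilt; level: tool y horizontal
    x=np.array([np.cos(yaw),np.sin(yaw),0]);l=np.array([-x[1],x[0],0])
    z=np.sin(tilt)*x-np.cos(tilt)*np.array([0,0,1]);f=np.cross(l,-z)  # forward-ish
    f=np.cos(tilt)*x+np.sin(tilt)*np.array([0,0,1])
    y=sgn*(l if level else f);return R.from_matrix(np.column_stack([np.cross(y,z),y,z]))
if __name__=="__main__":
    rng=np.random.default_rng(0)
    yaw=np.radians(-11);s_=np.array([-np.sin(.611)*np.cos(yaw),-np.sin(.611)*np.sin(yaw),np.cos(.611)])
    o=np.array([.6045,.018,.03])
    for h in(.0673,.12):
      for level,sgn in((0,1),(1,1),(1,-1)):
        for t in(35,25,15):
            T=tool(yaw,np.radians(t),level,sgn);pos=o+s_*h-T.as_matrix()[:,2]*.064
            S=[]
            for k in range(25):
                q,e=ik(pos,T,rng.uniform(lo,hi),.0001)
                if e<.004:S.append(q)
            S=np.array(S);print(h,level,sgn,t,len(S));
            if len(S):
                i=np.argsort(S[:,2]);print(S[i[np.unique(np.linspace(0,len(S)-1,4).astype(int))]])
E
timeout 300 python3 ik.py
```

```text
0.0673 0 1 35 17
[[ 0.709  0.669 -1.218  2.428  1.878  0.856 -2.107]
 [ 0.37   0.432 -0.696  2.41   2.015  0.507 -2.311]
 [-0.181  0.357 -0.043  2.389  2.293  0.28  -2.658]
 [-1.144  0.611  1.084  2.409  4.124  0.346  1.597]]
0.0673 0 1 25 14
[[ 0.749  0.662 -1.23   2.293  1.512  0.775 -1.729]
 [ 0.251  0.386 -0.491  2.287  1.322  0.312 -1.605]
 [-0.112  0.352 -0.058  2.293  1.077  0.16  -1.395]
 [-0.932  0.484  0.853  2.297 -1.218  0.23   0.754]]
0.0673 0 1 15 17
[[ 0.641  0.578 -1.025  2.15   1.053  0.679 -1.287]
 [ 0.296  0.423 -0.535  2.154  0.699  0.456 -0.973]
 [ 0.058  0.388 -0.246  2.157  0.447  0.389 -0.746]
 [-1.019  0.643  1.135  2.153 -1.005  0.638  0.575]]
0.0673 1 1 35 18
[[ 0.71   0.672 -1.221  2.428  1.877  0.86  -0.534]
 [ 0.555  0.517 -0.951  2.419  1.943  0.645 -0.638]
 [ 0.087  0.374 -0.351  2.398  2.137  0.373 -0.897]
 [-0.975  0.493  0.842  2.39   3.751  0.209 -2.7  ]]
0.0673 1 1 25 14
[[ 0.749  0.662 -1.23   2.293  1.512  0.775 -0.158]
 [ 0.325  0.401 -0.583  2.287  1.354  0.351 -0.059]
 [-0.112  0.352 -0.058  2.293  1.077  0.16   0.176]
 [-0.833  0.443  0.719 
[... 2148 characters left out ...]
.185 -0.164  0.445  1.368]]
0.12 1 -1 35 9
[[ 0.769  0.456 -1.23   2.453  1.75   0.673  2.655]
 [ 0.298  0.26  -0.596  2.435  1.851  0.366  2.521]
 [-0.505  0.234  0.291  2.419  2.072  0.161  2.245]
 [-1.267  0.432  1.113  2.435  4.219  0.16  -0.042]]
0.12 1 -1 25 8
[[-0.059  0.232 -0.15   2.324  0.791  0.24  -2.7  ]
 [-0.059  0.232 -0.15   2.324  0.791  0.24  -2.7  ]
 [-0.062  0.232 -0.146  2.324  0.788  0.239 -2.698]
 [-1.235  0.462  1.195  2.332 -1.045  0.35  -0.987]]
0.12 1 -1 15 13
[[ 0.684  0.432 -1.042  2.18   0.844  0.65  -2.698]
 [ 0.268  0.298 -0.502  2.181  0.488  0.495 -2.367]
 [-0.22   0.27   0.053  2.182  0.144  0.443 -2.055]
 [-1.102  0.485  1.145  2.185 -0.744  0.594 -1.229]]
```

```bash
cat > go.py <<'E'
from ik import *
from cell import arm
def delta(T,pos,n):
    s=arm.observe();r=(T*R.from_rotvec(s["ee_rot"]).inv()).as_rotvec(degrees=True)
    print("pos",s["position"],"dpos",np.array(pos)-s["position"],"rot",r,"per row",(np.array(pos)-s["position"])/n,r/n)
E
python3 - <<'E'
from go import *
T=tool(np.radians(-11),np.radians(-35),0)
delta(T,[.565,.157,.14],7)
print(ik(np.array([.565,.157,.091]),T,arm.observe()["joints"]))
E
```

```text
pos [0.503 0.145 0.166] dpos [ 0.062  0.012 -0.026] rot [15.378 62.43   1.875] per row [ 0.009  0.002 -0.004] [2.197 8.919 0.268]
(array([-0.321,  0.876,  0.162,  1.431, -0.3  ,  1.447, -0.24 ]), np.float64(1.1620719305437681e-05))
```

Emit:
{"fn": "send_rows", "kwargs": {"motion": "1 0.009 0.002 0 2.2 8.9 0.3;1 0.009 0.002 0 2.2 8.9 0.3;1 0.009 0.002 0 2.2 8.9 0.3;1 0.009 0.002 0 2.2 8.9 0.3;1 0.009 0.002 0 2.2 8.9 0.3"}}

```text
clock: 8.9
position: [0.5424, 0.1493, 0.1605]
ee_rot: [-2.375, -1.924, 0.172]
force: [0.8, -1.2, -1.6]
width: 0.191
gripper_force: 24.8
```

Emit:
{"fn": "send_rows", "kwargs": {"motion": "1 0.009 0.002 0 2.2 8.9 0.2;1 0.009 0 -0.02 2.2 8.9 0.2;1 0 0 0 0 0 0;1 0 0 0 0 0 0"}}

```text
clock: 9.4
position: [0.5592, 0.1516, 0.1389]
ee_rot: [-2.149, -1.767, 0.431]
force: [-0.1, 0.4, -0.5]
width: 0.193
gripper_force: 24.8
```

```bash
python3 - <<'E'
from go import *
T=tool(np.radians(-11),np.radians(-35),0)
delta(T,[.565,.157,.0905],2)
print(arm.observe()["joints"],arm.observe()["width"])
E
```

```text
pos [0.559 0.152 0.139] dpos [ 0.006  0.005 -0.048] rot [ 3.257  8.93  -0.336] per row [ 0.003  0.003 -0.024] [ 1.629  4.465 -0.168]
[-0.299  0.731  0.051  1.537 -0.206  1.3   -0.35 ] 0.19298719945591936
```

Emit:
{"fn": "send_rows", "kwargs": {"motion": "1 0.003 0.003 -0.015 1.6 4.5 -0.2;1 0.003 0.002 -0.015 1.6 4.5 -0.1;1 0 0 -0.015 0 0 0;1 0 0 -0.003 0 0 0;1 0 0 0 0 0 0"}}

```text
clock: 10.02
position: [0.5647, 0.1572, 0.091]
ee_rot: [-2.02, -1.668, 0.529]
force: [0.4, 0.5, -1.4]
width: 0.192
gripper_force: 24.8
```

```bash
python3 - <<'E'
from go import *
T=tool(np.radians(-11),np.radians(-35),0)
delta(T,[.565,.157,.0905],2);s=arm.observe();M=R.from_rotvec(s["ee_rot"]).as_matrix();print(s["force"],"lowest ring pt",s["position"]+.1016*M[:,2]+.009*M[:,1])
E
```

```text
pos [0.565 0.157 0.091] dpos [ 0. -0. -0.] rot [ 0.043 -0.128 -0.118] per row [ 0. -0. -0.] [ 0.022 -0.064 -0.059]
[ 0.384  0.53  -1.414] lowest ring pt [0.515 0.167 0.003]
```

Emit:
{"fn": "send_rows", "kwargs": {"motion": "0.5 0 0 0 0 0 0;0.5 0 0 0 0 0 0;0.5 0 0 0 0 0 0;0.5 0.01 -0.002 0.015 0 0 0;0.5 0.035 -0.007 0.05 0 0 0"}}

```text
clock: 10.65
position: [0.6078, 0.1479, 0.1535]
ee_rot: [-2.015, -1.663, 0.539]
force: [2.4, 0.4, -0.1]
width: 0.5
gripper_force: 0.0
```

Emit:
{"fn": "send_rows", "kwargs": {"motion": "0.3 0.02 -0.05 0.03 -1.9 -9 0;0 0.02 -0.05 0.03 -1.9 -9 0;0 0 0 0 0 0 0;0 0 0 0 0 0 0"}}

```text
clock: 11.15
position: [0.6494, 0.0482, 0.2149]
ee_rot: [-2.242, -1.846, 0.282]
force: [0.3, 0.5, -0.0]
width: 0.887
gripper_force: 0.0
```

```bash
python3 snap.py r1
```

```text
11.15 [0.6494 0.0482 0.2149] y [ 0.9387 -0.1845 -0.2913] z [-0.287   0.05   -0.9566] [ 0.2912  0.4508 -0.0062] 0.8867728553427225 0.0 [-0.1734  0.6907  0.099   1.3606 -0.1406  1.382  -0.2344]
```

View pics/r1.png

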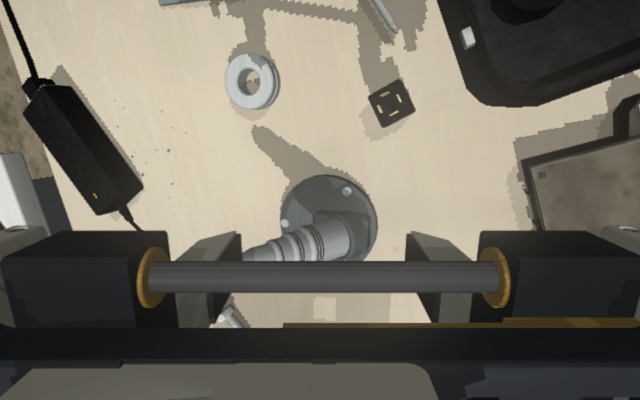

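The ring lies flat at (252,81), and its bore looks small. I'll measure it and plan the regrasp.

```bash
cat > ring.py <<'E'
from h import *
import pickle,sys
from cell import arm
def ringfit(n,x,y,r=.06,lo=.0135,hi=.024):
    m,im,d,_=pickle.load(open(n+".pkl","rb"));d=d.copy();d[230:]=0;P=pts(m,d)
    k=(P[...,2]>lo)&(P[...,2]<hi)&(np.hypot(P[...,0]-x,P[...,1]-y)<r)&(d>0)
    c,l,st,ce=cv2.connectedComponentsWithStats(k.astype(np.uint8));i=1+np.argmax(st[1:,4]);Q=P[l==i]
    (c,rad)=cv2.minEnclosingCircle((Q[Q[:,2]>np.median(Q[:,2])-.002][:,:2]*1000).astype(np.float32));print(n,"ring",c,rad,"ztop",np.median(Q[:,2]),"pix",ce[i],st[i])
    return np.array(c)/1000
E
python3 - <<'E'
from ring import *
from go import *
c=ringfit("r1",.54,.16)
# cross-check with the top view
mt=arm.camera_model("top");im,d=arm.get_image("top");P=pts(mt,d)
k=(P[...,2]>.01)&(P[...,2]<.03)&(np.hypot(P[...,0]-c[0],P[...,1]-c[1])<.04);print("top",k.sum(),P[k].mean(0),cv2.minEnclosingCircle((P[k][:,:2]*1000).astype(np.float32)))
T=tool(np.radians(-11),np.radians(-20),1);z=T.as_matrix()[:,2]
g=np.r_[c,.009]-.064*z;print(g,ik(g,T,arm.observe()["joints"]))
delta(T,g-.08*z,9)
E
```

```text
r1 ring (539.599853515625, 163.26666259765625) 24.425907135009766 ztop 0.017550726987127053 pix [249.555  80.867] [ 225   53   50   57 1839]
top 131 [0.539 0.167 0.017] ((539.887451171875, 162.61383056640625), 24.235898971557617)
[0.561 0.159 0.069] (array([-0.012,  0.787, -0.395,  1.66 ,  0.139,  1.058,  0.95 ]), np.float64(5.902580901991984e-06))
pos [0.649 0.049 0.213] dpos [-0.061  0.105 -0.069] rot [28.852 -2.945 85.275] per row [-0.007  0.012 -0.008] [ 3.206 -0.327  9.475]
```

Emit:
{"fn": "send_rows", "kwargs": {"motion": "0 -0.012 0.021 0 3.2 -0.33 9.5;0 -0.012 0.021 0 3.2 -0.33 9.5;0 -0.012 0.021 0 3.2 -0.33 9.5;0 -0.012 0.021 0 3.2 -0.33 9.5;0 -0.013 0.021 0 3.2 -0.33 9.5"}}

```text
clock: 11.88
position: [0.5877, 0.1545, 0.2134]
ee_rot: [-1.208, -2.551, 0.103]
force: [-0.3, 0.6, -0.1]
width: 1.003
gripper_force: 0.0
```

Emit:
{"fn": "send_rows", "kwargs": {"motion": "0 0 0 -0.015 3.2 -0.33 9.5;0 0 0 -0.015 3.2 -0.33 9.5;0 0 0 -0.02 3.2 -0.33 9.5;0 0 0 -0.02 3.2 -0.33 9.5;0 0 0 0 0 0 0"}}

```text
clock: 12.5
position: [0.5874, 0.1531, 0.1422]
ee_rot: [-0.266, -2.777, -0.049]
force: [0.0, -0.7, 0.2]
width: 1.003
gripper_force: 0.0
```

```bash
python3 snap.py r2; python3 - <<'E'
from go import *
T=tool(np.radians(-11),np.radians(-20),1);z=T.as_matrix()[:,2]
g=np.array([.5397,.163,.009])-.064*z;delta(T,g,2);delta(T,g-.03*z,1)
E
```

```text
12.5 [0.5874 0.1531 0.1422] y [0.1899 0.9818 0.0014] z [-0.3393  0.067  -0.9383] [ 0.0373 -0.7123  0.1896] 1.00274032303037 0.0 [-0.0594  0.744  -0.3436  1.5014  0.0522  1.2332  1.0026]
pos [0.588 0.153 0.144] dpos [-0.027  0.006 -0.074] rot [-0.102 -0.094  0.109] per row [-0.013  0.003 -0.037] [-0.051 -0.047  0.055]
pos [0.588 0.153 0.144] dpos [-0.017  0.004 -0.046] rot [-0.102 -0.094  0.109] per row [-0.017  0.004 -0.046] [-0.102 -0.094  0.109]
```

Emit:
{"fn": "send_rows", "kwargs": {"motion": "0 -0.015 0.003 -0.04 0 0 0;0 -0.008 0.002 -0.024 0 0 0;0 -0.004 0.001 -0.01 0 0 0;0 0 0 0 0 0 0"}}

```text
clock: 13.05
position: [0.562, 0.159, 0.0711]
ee_rot: [-0.268, -2.783, -0.05]
force: [-0.3, -0.1, 1.6]
width: 0.998
gripper_force: 0.0
```

```bash
python3 - <<'E'
from go import *
T=tool(np.radians(-11),np.radians(-20),1);z=T.as_matrix()[:,2]
g=np.array([.5397,.163,.009])-.064*z;delta(T,g,1);print(arm.observe()["force"])
E
```

```text
pos [0.562 0.159 0.071] dpos [-0.001 -0.    -0.002] rot [-0.114  0.107  0.023] per row [-0.001 -0.    -0.002] [-0.114  0.107  0.023]
[-0.325 -0.132  1.568]
```

Emit:
{"fn": "send_rows", "kwargs": {"motion": "0.35 -0.001 0 -0.002 0 0 0;0.55 0 0 0 0 0 0;0.65 0 0 0 0 0 0;0.65 0 0 0 0 0 0;0.65 0 0 0 0 0 0", "force": 25}}

```text
clock: 13.68
position: [0.561, 0.1586, 0.0689]
ee_rot: [-0.267, -2.783, -0.051]
force: [-0.1, -0.3, 0.5]
width: 0.519
gripper_force: 25.0
```

Emit:
{"fn": "send_rows", "kwargs": {"motion": "0.65 0 0 0.02 0 0 0;0.65 0 0 0.04 0 0 0;0.65 0 0 0.06 0 0 0;0.65 0 0 0 0 0 0"}}

```text
clock: 14.18
position: [0.5631, 0.1599, 0.1947]
ee_rot: [-0.266, -2.791, -0.056]
force: [0.3, 0.7, -0.7]
width: 0.516
gripper_force: 25.0
```

```bash
python3 - <<'E'
from go import *
yaw=np.radians(-11);s_=np.array([-np.sin(.611)*np.cos(yaw),-np.sin(.611)*np.sin(yaw),np.cos(.611)]);o=np.array([.6045,.018,.03])
T=tool(yaw,np.radians(15),1);z=T.as_matrix()[:,2]
g=o+s_*.135-.064*z;print(arm.observe()["joints"],ik(g,T,arm.observe()["joints"]));delta(T,g,5)
E
```

```text
[-0.059  0.65  -0.362  1.536  0.029  1.273  0.985] (array([ 0.017,  0.244, -0.217,  2.185,  0.286,  0.485,  0.954]), np.float64(7.528559800205084e-06))
pos [0.563 0.16  0.195] dpos [-0.051 -0.124  0.008] rot [ -6.959 -33.729  -0.163] per row [-0.01  -0.025  0.002] [-1.392 -6.746 -0.033]
```

Emit:
{"fn": "send_rows", "kwargs": {"motion": "0.65 -0.012 0 0.01 -1.4 -6.75 0;0.65 -0.012 0 0.01 -1.4 -6.75 0;0.65 -0.012 -0.02 0.01 -1.4 -6.75 0;0.65 -0.012 -0.03 0 -1.4 -6.75 0;0.65 -0.003 -0.03 0 -1.4 -6.75 0"}}

```text
clock: 14.8
position: [0.5088, 0.0778, 0.2195]
ee_rot: [0.275, 2.872, -0.043]
force: [1.3, -1.4, -2.0]
width: 0.513
gripper_force: 25.0
```

Emit:
{"fn": "send_rows", "kwargs": {"motion": "0.65 0 -0.03 -0.01 0 0 0;0.65 0 -0.014 -0.01 0 0 0;0.65 0 0 0 0 0 0;0.65 0 0 0 0 0 0"}}

```text
clock: 15.3
position: [0.5104, 0.0357, 0.1989]
ee_rot: [0.275, 2.876, -0.041]
force: [0.0, 0.2, -1.6]
width: 0.519
gripper_force: 25.0
```

```bash
python3 snap.py a1; cat > near.py <<'E'
from go import *
yaw=np.radians(-11);s_=np.array([-np.sin(.611)*np.cos(yaw),-np.sin(.611)*np.sin(yaw),np.cos(.611)]);o=np.array([.6045,.018,.03])
T=tool(yaw,np.radians(15),1)
def stat(h):
    s=arm.observe();M=R.from_rotvec(s["ee_rot"]).as_matrix();c=s["position"]+.064*M[:,2]-o;t=c@s_
    print("ring at s=",t,"off axis",c-t*s_,"F",s["force"],"F.s",s["force"]@s_,"w",s["width"])
    delta(T,o+s_*h-.064*T.as_matrix()[:,2],1)
E
python3 -c "
from near import *;stat(.12);print(s_)"
```

```text
15.3 [0.5104 0.0357 0.1989] y [ 0.1901  0.9818 -0.0043] z [ 0.2459 -0.0518 -0.9679] [ 0.0086  0.1939 -1.629 ] 0.5187145495504238 24.998990893363953 [-0.037   0.2815 -0.2441  2.1197  0.3544  0.5478  0.8308]
ring at s= 0.13335937963424874 off axis [-0.003 -0.    -0.002] F [ 0.075  0.069 -1.511] F.s -1.2720843292080912 w 0.5119785542419639
pos [0.51  0.036 0.199] dpos [ 0.01  -0.002 -0.009] rot [ 0.161 -0.471 -0.063] per row [ 0.01  -0.002 -0.009] [ 0.161 -0.471 -0.063]
[-0.563  0.109  0.819]
```

View pics/a1.png

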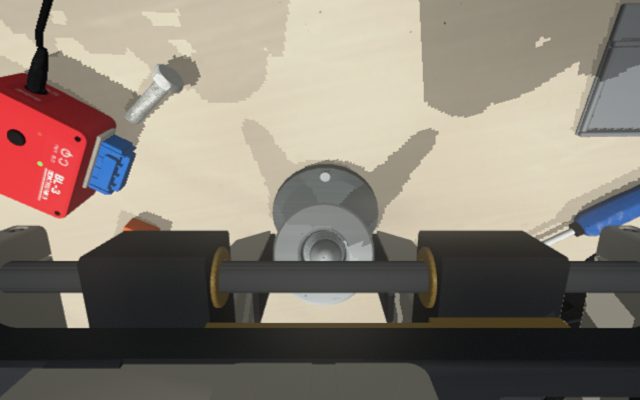

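The view looks down through the held ring to the spindle tip at (323,250); the ring outline is centred near (322,250). I'll measure the ring's plane and centre.

```bash
cat > held.py <<'E'
from near import *
import sys
def held(n):
    m,im,d,s=pickle.load(open(n+".pkl","rb"));P=pts(m,d);M=R.from_rotvec(s["ee_rot"]).as_matrix();c0=s["position"]+.064*M[:,2]
    q=P-c0;t=q@s_;rr=np.linalg.norm(q-t[...,None]*s_,axis=-1)
    v,u=np.mgrid[:400,:640]
    k=(d>0)&(abs(t-.009)<.006)&(rr<.026)&(rr>.012)&(v<246)&(u>270)&(u<378)
    Q=P[k]
    for _ in range(4):
        c=Q.mean(0);nrm=np.linalg.svd(Q-c,full_matrices=False)[2][2];nrm*=np.sign(nrm@s_)
        e=(P[k]-c)@nrm;Q=P[k][abs(e)<.0015]
    # in-plane circle from outer rim
    a=np.cross(nrm,[0,0,1]);a/=np.linalg.norm(a);b=np.cross(nrm,a)
    xy=np.column_stack([(Q-c)@a,(Q-c)@b]);hull=cv2.convexHull((xy*1000).astype(np.float32))[:,0]/1000
    f=least_squares(lambda p:np.hypot(hull[:,0]-p[0],hull[:,1]-p[1])-.024,[0,.005],loss="soft_l1",f_scale=.0005)
    ctr=c+f.x[0]*a+f.x[1]*b-.009*nrm
    print(len(Q),"normal",nrm,"vs s deg",np.degrees(np.arccos(nrm@s_)),np.cross(nrm,s_)*57.3,"centre",ctr,"in tool",M.T@(ctr-s["position"]))
    w=ctr-o;tt=w@s_;print("s",tt,"off axis",w-tt*s_)
held(sys.argv[1])
E
python3 held.py a1
```

```text
2639 normal [-0.558  0.116  0.822] vs s deg 0.5304524684606912 [ 0.313 -0.34   0.261] centre [0.525 0.033 0.137] in tool [0.001 0.    0.063]
s 0.13411551634724728 off axis [-0.004 -0.    -0.002]
```

Emit:
{"fn": "send_rows", "kwargs": {"motion": "0.65 0.01 -0.002 -0.009 0.15 -0.45 0;0.65 0 0 0 0 0 0;0.65 0 0 0 0 0 0"}}

```text
clock: 15.72
position: [0.5199, 0.0327, 0.1895]
ee_rot: [0.276, 2.869, -0.038]
force: [-0.8, 0.2, -1.3]
width: 0.518
gripper_force: 25.0
```

```bash
python3 snap.py a2; python3 held.py a2; python3 -c "
from near import *;stat(.10)"
```

```text
15.725 [0.5199 0.0327 0.1895] y [ 0.1908  0.9816 -0.0012] z [ 0.2528 -0.0503 -0.9662] [-0.7565  0.1525 -1.2655] 0.5176622264884426 24.998987764120102 [-0.0379  0.3059 -0.232   2.1158  0.371   0.5199  0.8237]
2637 normal [-0.56   0.115  0.82 ] vs s deg 0.34364804719257314 [ 0.235 -0.169  0.184] centre [0.535 0.03  0.128] in tool [ 0.001 -0.     0.063]
s 0.12055354251786429 off axis [-0.001 -0.002 -0.001]
ring at s= 0.11991360572421221 off axis [-0.001 -0.002 -0.   ] F [ 0.045  0.014 -1.26 ] F.s -1.055778263657043 w 0.5176338504786706
pos [0.52  0.033 0.19 ] dpos [ 0.012 -0.001 -0.016] rot [ 0.053 -0.062  0.   ] per row [ 0.012 -0.001 -0.016] [ 0.053 -0.062  0.   ]
```

Emit:
{"fn": "send_rows", "kwargs": {"motion": "0.65 0.006 0 -0.008 0 0 0;0.65 0.006 -0.001 -0.008 0 0 0;0.65 0 0 0 0 0 0"}}

```text
clock: 16.15
position: [0.532, 0.0314, 0.1729]
ee_rot: [0.277, 2.869, -0.038]
force: [-0.6, -0.4, -0.8]
width: 0.518
gripper_force: 25.0
```

```bash
python3 snap.py a3; python3 held.py a3; python3 -c "
from near import *;stat(.092)"
```

```text
16.15 [0.532  0.0314 0.1729] y [ 0.1912  0.9815 -0.0015] z [ 0.2522 -0.0506 -0.9664] [-0.5834 -0.4452 -0.8297] 0.5177769241458632 24.998947083950043 [-0.047   0.3476 -0.2145  2.1066  0.3953  0.4892  0.8071]
2666 normal [-0.566  0.114  0.817] vs s deg 0.3264951272988028 [0.23  0.19  0.133] centre [0.547 0.028 0.111] in tool [ 0.001 -0.     0.063]
s 0.10000993735725999 off axis [-0.001 -0.001 -0.001]
ring at s= 0.09955667884721081 off axis [-0.    -0.001 -0.   ] F [ 0.243  0.274 -1.251] F.s -1.1318326161902164 w 0.5168048579612996
pos [0.532 0.031 0.173] dpos [ 0.005 -0.    -0.006] rot [ 0.063 -0.1    0.02 ] per row [ 0.005 -0.    -0.006] [ 0.063 -0.1    0.02 ]
```

Emit:
{"fn": "send_rows", "kwargs": {"motion": "0.65 0.0027 0.0003 -0.003 0 0 0;0.65 0.0028 0 -0.003 0 0 0;0.65 0 0 0 0 0 0"}}

```text
clock: 16.58
position: [0.5375, 0.0318, 0.1676]
ee_rot: [0.276, 2.868, -0.038]
force: [0.0, -0.4, -1.3]
width: 0.517
gripper_force: 25.0
```

```bash
python3 snap.py a4; python3 held.py a4; python3 -c "
from near import *;stat(.0855)"
```

```text
16.575 [0.5375 0.0318 0.1676] y [ 0.191   0.9816 -0.0011] z [ 0.2532 -0.0504 -0.9661] [ 0.0322 -0.3588 -1.3193] 0.5167761135393197 24.999099522829056 [-0.0516  0.3627 -0.2083  2.1005  0.4036  0.4797  0.8007]
2637 normal [-0.562  0.113  0.819] vs s deg 0.226987423457594 [ 0.178 -0.053  0.13 ] centre [0.553 0.029 0.106] in tool [0.001 0.    0.063]
s 0.09257669935662438 off axis [0.001 0.001 0.   ]
ring at s= 0.091947432924729 off axis [0.001 0.001 0.001] F [ 0.443  0.065 -0.599] F.s -0.7335881389039844 w 0.5132226471283459
pos [0.537 0.032 0.168] dpos [ 0.003 -0.001 -0.006] rot [ 0.054 -0.046  0.004] per row [ 0.003 -0.001 -0.006] [ 0.054 -0.046  0.004]
```

No contact force yet. I'll keep going in small steps along the axis.

Emit:
{"fn": "send_rows", "kwargs": {"motion": "0.65 0.0014 -0.0008 -0.003 0 0 0;0.65 0.0016 -0.0004 -0.003 0 0 0;0.65 0 0 0 0 0 0"}}

```text
clock: 17.0
position: [0.5404, 0.0305, 0.1615]
ee_rot: [0.276, 2.868, -0.038]
force: [0.7, -0.7, -0.8]
width: 0.517
gripper_force: 25.0
```

```bash
python3 snap.py a5; python3 held.py a5; python3 -c "
from near import *;stat(.0813)"
```

```text
17.0 [0.5404 0.0305 0.1615] y [ 0.1911  0.9816 -0.0012] z [ 0.253  -0.0504 -0.9661] [ 0.6893 -0.7334 -0.7769] 0.51721336092584 24.998911768198013 [-0.0537  0.3757 -0.2016  2.1001  0.4116  0.4672  0.796 ]
2639 normal [-0.561  0.115  0.82 ] vs s deg 0.33148742333372755 [ 0.252 -0.107  0.187] centre [0.556 0.027 0.1  ] in tool [ 0.001 -0.     0.063]
s 0.08580206705452076 off axis [-0.  0. -0.]
ring at s= 0.08518744380050357 off axis [0. 0. 0.] F [-0.192 -0.894 -0.461] F.s -0.36722046969952254 w 0.5169950186760157
pos [0.54  0.031 0.162] dpos [ 0.002 -0.001 -0.003] rot [ 0.056 -0.056  0.013] per row [ 0.002 -0.001 -0.003] [ 0.056 -0.056  0.013]
```

Emit:
{"fn": "send_rows", "kwargs": {"motion": "0.65 0.0011 -0.0002 -0.0016 0 0 0;0.65 0.0011 -0.0002 -0.0016 0 0 0;0.65 0 0 0 0 0 0"}}

```text
clock: 17.42
position: [0.5427, 0.0302, 0.1585]
ee_rot: [0.276, 2.868, -0.038]
force: [0.5, -0.5, -2.0]
width: 0.518
gripper_force: 25.0
```

```bash
python3 -c "
from near import *;stat(.0813)"
```

```text
ring at s= 0.08125102389436228 off axis [0. 0. 0.] F [ 0.506 -0.486 -1.979] F.s -1.9591903514975428 w 0.5184947370183502
pos [0.543 0.03  0.158] dpos [-0. -0. -0.] rot [ 0.055 -0.042  0.01 ] per row [-0. -0. -0.] [ 0.055 -0.042  0.01 ]
```

Emit:
{"fn": "send_rows", "kwargs": {"motion": "0.65 0.0006 -0.0001 -0.0008 0 0 0;0.65 0.0006 -0.0001 -0.0008 0 0 0;0.65 0 0 0 0 0 0"}}

```text
clock: 17.8
position: [0.5434, 0.0303, 0.1574]
ee_rot: [0.276, 2.868, -0.038]
force: [-7.0, 0.1, 10.3]
width: 0.516
gripper_force: 25.0
```

```bash
python3 -c "
from near import *;stat(.0813)"
```

```text
ring at s= 0.08002304720946922 off axis [0. 0. 0.] F [-6.992  0.087 10.265] F.s 12.35420815239975 w 0.5161136761279406
pos [0.543 0.03  0.157] dpos [-0.001 -0.     0.001] rot [ 0.065 -0.05  -0.008] per row [-0.001 -0.     0.001] [ 0.065 -0.05  -0.008]
```

It pressed home with 12 N along the axis at s≈80.5 mm, which is seat 1. I'll release, back off and look.

Emit:
{"fn": "send_rows", "kwargs": {"motion": "0.65 0 0 0 0 0 0;0.3 0 0 0 0 0 0;0 0 0 0 0 0 0;0 0 0 0 0 0 0;0 0 0 0 0 0 0"}}

```text
clock: 18.42
position: [0.5439, 0.03, 0.1569]
ee_rot: [0.276, 2.868, -0.038]
force: [-0.8, -0.6, 0.3]
width: 0.903
gripper_force: 0.0
```

Emit:
{"fn": "send_rows", "kwargs": {"motion": "0 -0.01 0.002 0.015 0 0 0;0 -0.03 0.005 0.04 0 0 0;0 -0.034 0.005 0.05 0 0 0;0 -0.034 0 0.05 0 0 0;0 0 0 0 0 0 0"}}

```text
clock: 19.05
position: [0.4349, 0.0428, 0.3166]
ee_rot: [0.274, 2.861, -0.036]
force: [0.2, -0.2, -0.8]
width: 1.001
gripper_force: 0.0
```

```bash
python3 snap.py b1; python3 - <<'E'
from near import *
import cv2
m,im,d,s=pickle.load(open("b1.pkl","rb"))
a=proj(m,o+s_*.081);print(a)
mt=arm.camera_model("side");i2,d2=arm.get_image("side")
b=proj(mt,o+s_*.07).astype(int)
P=pts(m,d);q=P-o;t=q@s_;rr=np.linalg.norm(q-t[...,None]*s_,axis=-1)
k=(d>0)&(rr<.025)&(rr>.015)&(t>.076);Q=P[k];f=abs(t[k]-np.median(t[k]))<.003;Q=Q[f]
c=Q.mean(0);n=np.linalg.svd(Q-c,full_matrices=False)[2][2];n*=np.sign(n@s_)
print("ring top face s",np.median(t[k]),"->centre",np.median(t[k])-.009,"normal err deg",np.degrees(np.arccos(n@s_)),k.sum())
x,y=a.astype(int);A=im[max(0,y-75):y+75,max(0,x-100):x+100];B=i2[b[1]-38:b[1]+38,b[0]-50:b[0]+50]
cv2.imwrite("pics/b1c.png",np.hstack([cv2.resize(A,(400,300),interpolation=2),cv2.resize(B,(400,300),interpolation=2)]))
E
```

```text
19.05 [0.4349 0.0428 0.3166] y [0.19   0.9818 0.0008] z [ 0.261  -0.0497 -0.9641] [ 0.1756 -0.1766 -0.7525] 1.0012810179689589 0.0 [ 0.0179  0.0011 -0.3234  2.1078  0.1765  0.8025  0.966 ]
[330.601 238.367]
ring top face s 0.3806852985087381 ->centre 0.3716852985087381 normal err deg 29.789997334083836 16212
```

View pics/b1c.png

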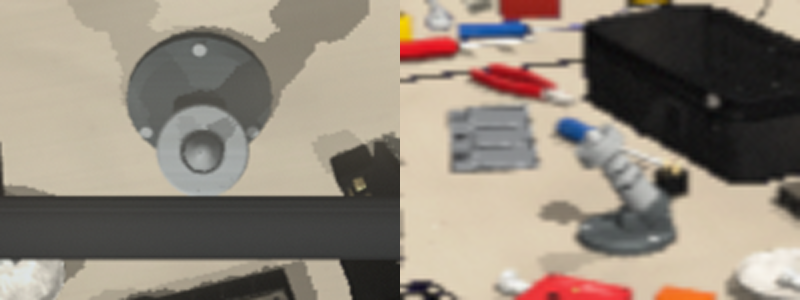

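The wrist crop shows the ring on the spindle with the tip through its bore. The side view shows it at the top step, with the lower steps bare beneath. I'll confirm with a bounded depth fit.

```bash
python3 - <<'E'
from near import *
m,im,d,s=pickle.load(open("b1.pkl","rb"))
P=pts(m,d);q=P-o;t=q@s_;rr=np.linalg.norm(q-t[...,None]*s_,axis=-1)
k=(d>0)&(rr<.0235)&(rr>.0125)&(t>.06)&(t<.11);Q=P[k]
h,e=np.histogram(t[k],np.arange(.06,.11,.002));print(h)
c=Q.mean(0);n=np.linalg.svd(Q-c,full_matrices=False)[2][2];n*=np.sign(n@s_)
print("centre s",np.median(t[k])-.009,"normal err",np.degrees(np.arccos(n@s_)))
stat(.081)
E
```

```text
[  0   0   0   0   0   0   0   0   0   0   0   0   0   4 390 723  28   0
   0   0   0   0   0   0]
centre s 0.08131563376124527 normal err 1.4580668180196397
ring at s= 0.26946589868331927 off axis [-0.001 -0.009  0.001] F [0.118 0.588 0.189] F.s 0.15245432591914201 w 1.0004725332165552
pos [0.435 0.042 0.313] dpos [ 0.107 -0.012 -0.155] rot [0.062 0.105 0.006] per row [ 0.107 -0.012 -0.155] [0.062 0.105 0.006]
```

The ring centre is at s = 81.3 mm, so it is home on step 1 and is size 1. Now I regrasp it.

Emit:
{"fn": "send_rows", "kwargs": {"motion": "0 0.034 -0.003 -0.048 0 0 0;0 0.034 -0.004 -0.048 0 0 0;0 0.026 -0.003 -0.038 0 0 0;0 0.013 -0.002 -0.02 0 0 0;0 0 0 0 0 0 0"}}

```text
clock: 19.77
position: [0.5419, 0.0297, 0.1548]
ee_rot: [0.277, 2.874, -0.04]
force: [-0.1, 0.6, 0.9]
width: 0.998
gripper_force: 0.0
```

```bash
python3 -c "
from near import *;stat(.081)"
```

```text
ring at s= 0.07878243230354812 off axis [-0.002 -0.    -0.002] F [-0.102  0.57   0.9  ] F.s 0.8563947076940384 w 0.9982996418928085
pos [0.542 0.03  0.155] dpos [0.001 0.    0.003] rot [ 0.091 -0.379  0.021] per row [0.001 0.    0.003] [ 0.091 -0.379  0.021]
```

Emit:
{"fn": "send_rows", "kwargs": {"motion": "0 0 0 0.006 0.1 -0.35 0;0 0 0 0 0 0 0"}}

```text
clock: 20.02
position: [0.5429, 0.0302, 0.1655]
ee_rot: [0.276, 2.86, -0.034]
force: [0.6, 0.0, -0.3]
width: 0.999
gripper_force: 0.0
```

```bash
python3 -c "
from near import *
stat(.081);s=arm.observe();M=R.from_rotvec(s['ee_rot']).as_matrix();print('ring in tool',M.T@(o+s_*.0813-s['position']))"
```

```text
ring at s= 0.08670486961167033 off axis [ 0.004 -0.     0.003] F [ 0.614  0.012 -0.313] F.s -0.6008167797513051 w 0.9990160018612836
pos [0.543 0.03  0.166] dpos [-0.    -0.    -0.007] rot [-0.068  0.44  -0.001] per row [-0.    -0.    -0.007] [-0.068  0.44  -0.001]
ring in tool [ 0.003 -0.     0.071]
```

Emit:
{"fn": "send_rows", "kwargs": {"motion": "0 -0.0018 0.0003 -0.0047 0 0 0;0 0 0 0 0 0 0;0 0 0 0 0 0 0"}}

```text
clock: 20.4
position: [0.5409, 0.0303, 0.1594]
ee_rot: [0.276, 2.862, -0.034]
force: [-0.9, 0.2, 0.3]
width: 1.003
gripper_force: 0.0
```

```bash
python3 -c "
from near import *
s=arm.observe();M=R.from_rotvec(s['ee_rot']).as_matrix();print(s['position'],'ring in tool',M.T@(o+s_*.0813-s['position']))"
```

```text
[0.541 0.03  0.159] ring in tool [-0.001 -0.     0.065]
```

Emit:
{"fn": "send_rows", "kwargs": {"motion": "0.35 0 0 0.0018 0 0 0;0.55 0 0 0 0 0 0;0.65 0 0 0 0 0 0;0.65 0 0 0 0 0 0;0.65 0 0 0 0 0 0", "force": 30}}

```text
clock: 21.02
position: [0.541, 0.0304, 0.1611]
ee_rot: [0.276, 2.862, -0.034]
force: [0.1, 0.2, 0.7]
width: 0.514
gripper_force: 30.1
```

Emit:
{"fn": "send_rows", "kwargs": {"motion": "0.65 -0.0028 0.0005 0.004 0 0 0;0.65 -0.0056 0.0011 0.0082 0 0 0;0.65 -0.0056 0.0011 0.0082 0 0 0;0.65 -0.0085 0.0016 0.0123 0 0 0;0.65 -0.0113 0.0022 0.0164 0 0 0"}}

```text
clock: 21.65
position: [0.5064, 0.037, 0.211]
ee_rot: [0.276, 2.862, -0.035]
force: [0.4, 0.4, -1.2]
width: 0.509
gripper_force: 30.0
```

```bash
python3 snap.py d1; python3 - <<'E'
from ring import *
from near import *
import held
E
python3 held.py d1; python3 - <<'E'
from near import *
stat(.13)
# tray: cells from depth: wall tops vs floor, rect in w1 and top
t=np.load("top0.npz")
m1,i1,d1,_=pickle.load(open("w1.pkl","rb"));P1=pts(m1,d1)
ang=np.radians(79.84);ly=np.array([np.cos(ang),np.sin(ang)])
print("long axis",ly)
c=np.array([.5203,.3447])
q=P1[...,:2]-c
for sg in(1,-1):
    l=sg*ly;sx=np.array([l[1],-l[0]])
a=q@ly;sx=np.array([ly[1],-ly[0]]);b=q@sx
k=(abs(a)<.105)&(abs(b)<.05)&(d1>0)
# profile along short axis and along long axis: mean z
for nm,w,lim in(("short",b,.05),("long",a,.105)):
    e=np.arange(-lim,lim,.004);print(nm,[(round(1000*(x+.002)),round(1000*float(np.median(P1[...,2][k&(w>=x)&(w<x+.004)])),1)) for x in e if (k&(w>=x)&(w<x+.004)).sum()>20])
E
```

```text
21.65 [0.5064 0.037  0.211 ] y [0.1909 0.9816 0.0017] z [ 0.259  -0.0487 -0.9646] [ 0.3604  0.4412 -1.1981] 0.5088246958641746 29.99975100159645 [-0.0064  0.2563 -0.2829  2.1217  0.3582  0.5605  0.8223]
2689 normal [-0.588  0.113  0.801] vs s deg 1.7639822732588268 [ 0.279  1.741 -0.041] centre [0.523 0.034 0.146] in tool [ 0.    -0.     0.067]
s 0.14247816901362723 off axis [-0.001  0.    -0.001]
ring at s= 0.14716017944636364 off axis [0.001 0.    0.001] F [-1.082 -0.07   0.803] F.s 1.258986045786897 w 0.5110213841596858
pos [0.506 0.037 0.213] dpos [ 0.009 -0.002 -0.015] rot [-0.051  0.392 -0.031] per row [ 0.009 -0.002 -0.015] [-0.051  0.392 -0.031]
long axis [0.176 0.984]
short [(-48, 316.2), (-44, 316.4), (-40, 325.6), (-36, 328.7), (-32, 309.1), (-28, 306.4), (-24, 7.9), (-20, 300.3), (-16, 294.9), (-12, 300.6), (-8, 296.2), (-4, 3.4), (0, 3.4), (4, 3.4), (8, 3.3), (12, 3.2), (16, 3.2), (20, 3.3), (24, 3.2), (28, 3.2), (32, 3.3), (36, 3.3), (40, 3.2), (44, 6.2), (48, 7.8)]
long [(-99, 4.6), (-95, 4.6), (-91, 4.8), (-87, 4.9), (-83, 4.7), (-79, 4.2), (-75, 4.1), (-71, 3.9), (-67, 3.6), (-63, 3.6), (-59, 3.6), (-55, 3.9), (-51, 3.8), (-47, 3.7), (-43, 4.0), (-39, 4.1), (-35, 5.9), (-31, 4.9), (-27, 3.9), (-23, 3.5), (-19, 3.6), (-15, 3.7), (-11, 3.6), (-7, 3.6), (-3, 3.7), (1, 3.6), (5, 4.3), (9, 5.2), (13, 4.5), (17, 3.7), (21, 4.6), (25, 5.2), (29, 240.9), (33, 7.4), (37, 317.2), (41, 334.4), (45, 330.3), (49, 326.5), (53, 315.5), (57, 309.1), (61, 308.5), (65, 297.9), (69, 296.8), (73, 294.5), (77, 3.7), (81, 3.6), (85, 3.7), (89, 3.7), (93, 3.6), (97, 6.1), (101, 0.6), (105, -0.1)]Traceback (most recent call last):
  File "<stdin>", line 3, in <module>
  File "held.py", line 19, in <module>
    held(sys.argv[1])
         ~~~~~~~~^^^
IndexError: list index out of range
```

```bash
python3 - <<'E'
from near import *
T=tool(yaw,np.radians(-20.7),1);z=T.as_matrix()[:,2]
g=np.array([.5427,.4078,.0135])-.067*z
print(g,ik(g,T,arm.observe()["joints"]));delta(T,g+[0,0,.08],7)
E
```

```text
[0.566 0.403 0.076] (array([-0.342,  0.916, -0.432,  1.368,  0.093,  1.171,  0.672]), np.float64(8.573168130817954e-06))
pos [0.506 0.037 0.213] dpos [ 0.06   0.366 -0.057] rot [ 6.755 35.438  0.009] per row [ 0.009  0.052 -0.008] [0.965 5.063 0.001]
```

Emit:
{"fn": "send_rows", "kwargs": {"motion": "0.65 0.0085 0.052 0 1 5.1 0;0.65 0.0085 0.052 0 1 5.1 0;0.65 0.0085 0.052 0 1 5.1 0;0.65 0.0085 0.052 0 1 5.1 0;0.65 0.0085 0.052 0 1 5.1 0"}}

```text
clock: 22.32
position: [0.55, 0.2984, 0.2108]
ee_rot: [-0.284, -2.94, -0.031]
force: [0.6, 0.4, 0.9]
width: 0.506
gripper_force: 30.0
```

Emit:
{"fn": "send_rows", "kwargs": {"motion": "0.65 0.0085 0.052 0 0.9 5 0;0.65 0.0085 0.052 0 0.9 5 0;0.65 0 0 -0.015 0 0 0;0.65 0 0 0 0 0 0"}}

```text
clock: 22.82
position: [0.5662, 0.3996, 0.1933]
ee_rot: [-0.268, -2.765, -0.045]
force: [0.2, -0.9, -1.8]
width: 0.511
gripper_force: 30.0
```

```bash
python3 snap.py e1; python3 - <<'E'
from near import *
T=tool(yaw,np.radians(-20.7),1);z=T.as_matrix()[:,2]
g=np.array([.5427,.4078,.0135])-.067*z
delta(T,g,1)
m,im,d,s=pickle.load(open("e1.pkl","rb"));P=pts(m,d);M=R.from_rotvec(s["ee_rot"]).as_matrix()
c0=s["position"]+.067*M[:,2];q=P-c0;v,u=np.mgrid[:400,:640]
k=(d>0)&(np.hypot(q[...,0],q[...,1])<.025)&(np.hypot(q[...,0],q[...,1])>.0125)&(abs(q[...,2]-.009)<.006)&(v<246)&(u>270)&(u<378)
Q=P[k];n=np.linalg.svd(Q-Q.mean(0),full_matrices=False)[2][2];n*=np.sign(n[2]);print("ring normal",n,k.sum())
k=(d>0)&(P[...,2]>.0055)&(P[...,2]<.0105)&(v<228)&(P[...,0]>.42)&(P[...,0]<.62)&(P[...,1]>.22)&(P[...,1]<.47);print("walls",cv2.minAreaRect((P[k][:,:2]*1000).astype(np.float32)),k.sum())
E
```

```text
22.825 [0.5662 0.3996 0.1933] y [ 0.1918  0.9814 -0.0033] z [-0.3509  0.0654 -0.9341] [ 0.1635 -0.9365 -1.8127] 0.5111679798663425 29.999607503414154 [-0.3669  0.8126 -0.4199  1.2393  0.021   1.3733  0.6698]
pos [0.567 0.399 0.195] dpos [-0.001  0.004 -0.118] rot [ 0.111 -0.172  0.102] per row [-0.001  0.004 -0.118] [ 0.111 -0.172  0.102]
ring normal [-0.034  0.01   0.999] 2634
walls ((494.9112548828125, 349.22637939453125), (201.5369873046875, 40.743804931640625), 78.92910766601562) 2429
```

View pics/e1.png

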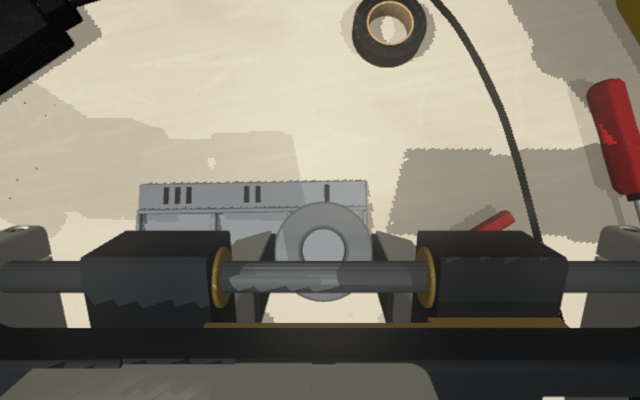

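The held ring hangs over the cell with one bar (bar at (326,192), ring at (323,250)). I'm lowering it.

Emit:
{"fn": "send_rows", "kwargs": {"motion": "0.65 0.0005 0.004 -0.05 0.3 1.9 0;0.65 0.0005 0 -0.035 0 0 0;0.65 0 0 -0.02 0 0 0;0.65 0 0 0 0 0 0;0.65 0 0 0 0 0 0"}}

```text
clock: 23.5
position: [0.5684, 0.4052, 0.0923]
ee_rot: [-0.265, -2.735, -0.054]
force: [0.4, -0.5, -1.9]
width: 0.51
gripper_force: 30.0
```

```bash
python3 snap.py e2;python3 - <<'E'
from near import *
T=tool(yaw,np.radians(-22.7),1);z=T.as_matrix()[:,2]
g=np.array([.5427,.4078,.0135])-.067*z
delta(T,g,1);print(arm.observe()["force"])
E
```

```text
23.5 [0.5684 0.4052 0.0923] y [0.1924 0.9813 0.0004] z [-0.3781  0.0745 -0.9228] [ 0.3612 -0.4777 -1.88  ] 0.5097042182284272 29.999839067459106 [-0.3662  0.9312 -0.4135  1.274   0.0333  1.2464  0.6958]
pos [0.568 0.405 0.092] dpos [-0.    -0.003 -0.017] rot [-0.028  0.055  0.081] per row [-0.    -0.003 -0.017] [-0.028  0.055  0.081]
[ 0.12   0.086 -0.563]
```

Emit:
{"fn": "send_rows", "kwargs": {"motion": "0.65 0 -0.003 -0.009 0 0 0;0.65 0 0 -0.005 0 0 0;0.65 0 0 -0.002 0 0 0;0.65 0 0 0 0 0 0"}}

```text
clock: 24.05
position: [0.5677, 0.4016, 0.0744]
ee_rot: [-0.265, -2.732, -0.051]
force: [-1.1, -1.9, 2.2]
width: 0.511
gripper_force: 30.0
```

```bash
python3 - <<'E'
from near import *
T=tool(yaw,np.radians(-22.7),1);z=T.as_matrix()[:,2]
g=np.array([.5427,.4078,.0135])-.067*z
delta(T,g,1);print(arm.observe()["force"])
E
```

```text
pos [0.568 0.402 0.074] dpos [0.    0.001 0.001] rot [ 0.098 -0.11   0.069] per row [0.    0.001 0.001] [ 0.098 -0.11   0.069]
[-1.053 -1.854  2.165]
```

Emit:
{"fn": "send_rows", "kwargs": {"motion": "0.4 0 0 0 0 0 0;0.2 0 0 0 0 0 0;0 0 0 0 0 0 0;0 0 0 0 0 0 0"}}

```text
clock: 24.55
position: [0.5677, 0.4019, 0.0742]
ee_rot: [-0.265, -2.733, -0.051]
force: [-0.6, -0.7, 0.2]
width: 0.875
gripper_force: 0.0
```

Emit:
{"fn": "send_rows", "kwargs": {"motion": "0 0.004 0 0.012 0 0 0;0 0.015 0 0.035 0 0 0;0 0.015 -0.02 0.05 0 -5 0;0 0 -0.06 0.01 0 -5 0;0 0 -0.06 0 0 -5 0"}}

```text
clock: 25.18
position: [0.6029, 0.2612, 0.1838]
ee_rot: [-0.275, -2.999, -0.095]
force: [1.4, -0.3, -0.3]
width: 1.0
gripper_force: 0.0
```

Emit:
{"fn": "send_rows", "kwargs": {"motion": "0 0.02 0.03 0.05 0 0 0;0 0.06 0.03 0.05 0 0 0;0 0.06 0.03 0 0 5 0;0 0 0 0 0 0 0;0 0 0 0 0 0 0"}}

```text
clock: 25.8
position: [0.7117, 0.3373, 0.2689]
ee_rot: [-0.274, -2.923, -0.081]
force: [-0.6, 0.6, -0.6]
width: 0.998
gripper_force: 0.0
```

```bash
python3 snap.py f1; python3 - <<'E'
from h import *
from cell import arm
import pickle
mt=arm.camera_model("top");im,d=arm.get_image("top");P=pts(mt,d)
q=np.hypot(P[...,0]-.543,P[...,1]-.408);k=(d>0)&(q<.04)&(P[...,2]>.013)&(P[...,2]<.04)
print("top ring",k.sum(),cv2.minEnclosingCircle((P[k][:,:2]*1000).astype(np.float32)) if k.any() else "", np.median(P[k][:,2]),P[k][:,2].std())
A=im[120:270,150:500];w=cv2.imread("pics/f1.png")[0:240]
cv2.imwrite("pics/f1c.png",np.vstack([cv2.resize(A,(640,274),interpolation=2),w]))
E
```

```text
25.8 [0.7117 0.3373 0.2689] y [0.189  0.9813 0.0355] z [-0.1969  0.0733 -0.9777] [-0.5693  0.565  -0.6373] 0.9980634669878985 0.0 [-0.3081  0.8566 -0.3588  0.9074  0.1003  1.5413  0.8081]
top ring 175 ((545.6399536132812, 402.65179443359375), 28.083988189697266) 0.020124034746182125 0.0029681209536021234
```

View pics/f1c.png

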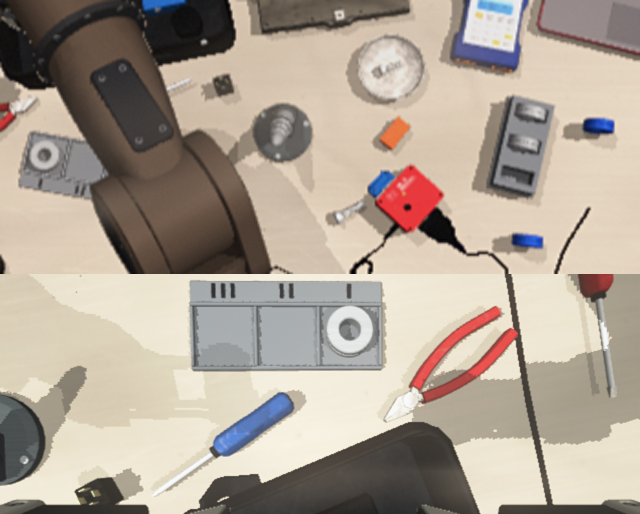

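The ring lies flat in the one-bar cell, at (350,328) in the lower crop. The two other rings are still in the rack, the rest of the bench is untouched, and the arm is clear. I'm handing it in.

```bash
python3 -c "
from cell import arm
print(arm.sign_off())"
```

```text
the job is handed in; nothing more can be done
None
```

The front ring is size 1: it stopped on step 1, was pressed home with about 12 N and let go there, and now lies flat in the one-bar tray cell; the job is handed in at about 26 s.

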